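Lock the loose bait blocks away in the child-proof canister

TASK

Put all the loose bait blocks from the bench into the canister that still has room: the sliding collar on the post beside each canister stands at the top when it is full and at the bottom when it has room. Press that canister's child-proof lid down and turn it anticlockwise to take it off, lay it aside, drop the blocks in, then put the lid back, press it down and turn it clockwise until it locks and springs up level. Leave the full canister closed and its lid untouched, and leave the little jar, the bottle and the can standing where they are.

Things in the scene. Friction and masses are not known exactly. Their poses are not given: they have to be found in the camera images.
- canister_left: White round canister fixed on the robot's left, 132 mm across, 150 mm tall, floor 8 mm above the bench. Origin: centre of its underside; z up; x points through one of the mouth's two notches (the other is at -x). Notches are 44 degrees wide, between two grey inward tabs of inner radius 51 mm, 5 mm thick, top 150 mm above the bench.
- lid_left_grip (a point): White press-and-twist lid of the left canister, 0.15 kg: disc 96 mm across, 6 mm thick, two lugs reaching 56 mm from the axis at +x and -x (26 mm wide), and on top a grip bar along x, 76 x 18 mm, 32 mm tall. The point is the bar's middle, 22 mm above the lid's underside; bar from 6 to 38 mm above it. z up. Alike after a half turn. Found locked at the start.
- canister_left_seal (a joint): How far the lid has pressed down the left canister's sprung seal ring (opening 80 mm across), m: 0 lid off or unlocked and not pressed, about 0.003 locked, 0.013 end of travel. It pushes up with 4 N at 0 to 9 N at 0.013. The lid turns past the catches only while held at 0.008 to 0.013.
- canister_left_mouth (a point): Middle of the left canister's mouth, level with the tabs' top, axes as the canister. Both canisters work alike. Unlocked lid: lugs in the notches, bar along the canister's x within 7 degrees, underside 8 mm below this point when not pressed; it lifts straight off. Locked: bar 56 to 68 degrees clockwise (from above) of the notches, underside 11 mm below, lugs sprung up behind catches.
- canister_right: White round canister fixed on the robot's right, 132 mm across, 150 mm tall, floor 8 mm above the bench. Origin: centre of its underside; z up; x points through one of the mouth's two notches (the other is at -x). Notches are 44 degrees wide, between two grey inward tabs of inner radius 51 mm, 5 mm thick, top 150 mm above the bench.
- lid_right_grip (a point): White press-and-twist lid of the right canister, 0.15 kg: disc 96 mm across, 6 mm thick, two lugs reaching 56 mm from the axis at +x and -x (26 mm wide), and on top a grip bar along x, 76 x 18 mm, 32 mm tall. The point is the bar's middle, 22 mm above the lid's underside; bar from 6 to 38 mm above it. z up. Alike after a half turn. Found locked at the start.
- canister_right_seal (a joint): How far the lid has pressed down the right canister's sprung seal ring (opening 80 mm across), m: 0 lid off or unlocked and not pressed, about 0.003 locked, 0.013 end of travel. It pushes up with 4 N at 0 to 9 N at 0.013. The lid turns past the catches only while held at 0.008 to 0.013.
- canister_right_mouth (a point): Middle of the right canister's mouth, level with the tabs' top, axes as the canister. Both work alike. To turn a lid between unlocked and locked, hold it pressed with its underside 16 to 21 mm below this point (21 is the end of travel). Solid stops end the turn 68 degrees clockwise of the notches (locking) and 7 degrees anticlockwise of them (opening).
- collar_a (a point): Middle of the black sliding collar (32 mm across, 22 mm tall) on one of two thin stock posts, 145 mm tall, fixed to the bench. One post stands about 105 mm from each canister's axis on the side away from the robot; which post is at which canister changes. Collar 120 mm above the bench: that canister is full. Collar 30 mm above the bench: it has room.
- collar_b (a point): Middle of the black sliding collar (32 mm across, 22 mm tall) on one of two thin stock posts, 145 mm tall, fixed to the bench. One post stands about 105 mm from each canister's axis on the side away from the robot; which post is at which canister changes. Collar 120 mm above the bench: that canister is full. Collar 30 mm above the bench: it has room.
- block1_c (a point): Centre of a tan wax bait block with dark grooves across its top, 60 x 32 x 20 mm (x, y, z), 0.06 kg, lying on the bench; three to five of the five blocks are present.
- block2_c (a point): Centre of a tan wax bait block with dark grooves across its top, 60 x 32 x 20 mm (x, y, z), 0.06 kg, lying on the bench; three to five of the five blocks are present.
- block3_c (a point): Centre of a tan wax bait block with dark grooves across its top, 60 x 32 x 20 mm (x, y, z), 0.06 kg, lying on the bench; three to five of the five blocks are present.
- block4_c (a point): Centre of a tan wax bait block with dark grooves across its top, 60 x 32 x 20 mm (x, y, z), 0.06 kg, lying on the bench; three to five of the five blocks are present.
- block5_c (a point): Centre of a tan wax bait block with dark grooves across its top, 60 x 32 x 20 mm (x, y, z), 0.06 kg, lying on the bench; three to five of the five blocks are present.
- jar_c (a point): Centre of a small jar, 48 mm across and 48 mm tall, 0.35 kg, standing among the blocks; not part of the job, to be left standing.
- bottle_b: Bystander: white bottle 60 mm across, 150 mm tall, on the robot's left; origin at its foot.
- can: Bystander: can 74 mm across, 110 mm tall, on the robot's right; origin at its foot.

How it is judged:
On the way, in this order (a step that is already met when the one before it is completed fails the run):
1. the lid of the canister with room is off and clear of its mouth (((horizontal distance between collar_a and canister_left below 0.14 m and horizontal distance between lid_left_grip and canister_left above 0.09 m) or (horizontal distance between collar_a and canister_right below 0.14 m and horizontal distance between lid_right_grip and canister_right above 0.09 m))), for 0.2 s.
2. every bait block is inside that canister (((horizontal distance between collar_a and canister_left below 0.14 m and ((horizontal distance between block1_c and canister_left below 0.062 m and height (world z) of block1_c below 0.12 m) and (horizontal distance between block2_c and canister_left below 0.062 m and height (world z) of block2_c below 0.12 m) and (horizontal distance between block3_c and canister_left below 0.062 m and height (world z) of block3_c below 0.12 m) and (horizontal distance between block4_c and canister_left below 0.062 m and height (world z) of block4_c below 0.12 m) and (horizontal distance between block5_c and canister_left below 0.062 m and height (world z) of block5_c below 0.12 m))) or (horizontal distance between collar_a and canister_right below 0.14 m and ((horizontal distance between block1_c and canister_right below 0.062 m and height (world z) of block1_c below 0.12 m) and (horizontal distance between block2_c and canister_right below 0.062 m and height (world z) of block2_c below 0.12 m) and (horizontal distance between block3_c and canister_right below 0.062 m and height (world z) of block3_c below 0.12 m) and (horizontal distance between block4_c and canister_right below 0.062 m and height (world z) of block4_c below 0.12 m) and (horizontal distance between block5_c and canister_right below 0.062 m and height (world z) of block5_c below 0.12 m))))), for 0.2 s.
3. its lid is back on, turned and locked (((horizontal distance between collar_a and canister_left below 0.14 m and (horizontal distance between lid_left_grip and canister_left below 0.007 m and angle between lid_left_grip's own z axis and vertical below 0.06 rad and angle between the x axis of lid_left_grip and the x axis of canister_left, either way round between 0.92 and 1.25 rad and z of lid_left_grip in the frame of canister_left between 0.158 and 0.1635 m)) or (horizontal distance between collar_a and canister_right below 0.14 m and (horizontal distance between lid_right_grip and canister_right below 0.007 m and angle between lid_right_grip's own z axis and vertical below 0.06 rad and angle between the x axis of lid_right_grip and the x axis of canister_right, either way round between 0.92 and 1.25 rad and z of lid_right_grip in the frame of canister_right between 0.158 and 0.1635 m)))), for 0.2 s.
At the end, for the whole second after the job is handed in: All bait blocks lie inside the canister with room, and both canisters have their lids locked: centred within 7 mm, level within 0.06 rad, bar turned 53 to 71 degrees from the notches, sprung up to its locked height (from 3 mm below to 2.5 mm above it), at rest (((horizontal distance between collar_a and canister_left below 0.14 m and ((horizontal distance between block1_c and canister_left below 0.062 m and height (world z) of block1_c below 0.12 m) and (horizontal distance between block2_c and canister_left below 0.062 m and height (world z) of block2_c below 0.12 m) and (horizontal distance between block3_c and canister_left below 0.062 m and height (world z) of block3_c below 0.12 m) and (horizontal distance between block4_c and canister_left below 0.062 m and height (world z) of block4_c below 0.12 m) and (horizontal distance between block5_c and canister_left below 0.062 m and height (world z) of block5_c below 0.12 m))) or (horizontal distance between collar_a and canister_right below 0.14 m and ((horizontal distance between block1_c and canister_right below 0.062 m and height (world z) of block1_c below 0.12 m) and (horizontal distance between block2_c and canister_right below 0.062 m and height (world z) of block2_c below 0.12 m) and (horizontal distance between block3_c and canister_right below 0.062 m and height (world z) of block3_c below 0.12 m) and (horizontal distance between block4_c and canister_right below 0.062 m and height (world z) of block4_c below 0.12 m) and (horizontal distance between block5_c and canister_right below 0.062 m and height (world z) of block5_c below 0.12 m)))) and horizontal distance between lid_left_grip and canister_left below 0.007 m and angle between each of lid_left_grip, lid_right_grip's own z axis and vertical below 0.06 rad and angle between the x axis of lid_left_grip and the x axis of canister_left, either way round between 0.92 and 1.25 rad and z of lid_left_grip in the frame of canister_left between 0.158 and 0.1635 m and horizontal distance between lid_right_grip and canister_right below 0.007 m and angle between the x axis of lid_right_grip and the x axis of canister_right, either way round between 0.92 and 1.25 rad and z of lid_right_grip in the frame of canister_right between 0.158 and 0.1635 m and linear speed of each of lid_left, lid_right below 0.02 m/s); the robot touches nothing.
It fails at once if the lid of the full canister is shifted or lifted by more than 8 mm ((horizontal distance between collar_a and canister_left below 0.14 m and distance of lid_right_grip from where it was at the start of the episode above 0.008 m) or (horizontal distance between collar_a and canister_right below 0.14 m and distance of lid_left_grip from where it was at the start of the episode above 0.008 m)).
It fails at once if the little jar is shifted by more than 40 mm or tipped over (distance of jar_c from where it was at the start of the episode above 0.04 m or angle between jar_c's own z axis and vertical above 0.6 rad).
It fails at once if the bystanding bottle or can is shifted by more than 30 mm (distance of any of bottle_b, can from where it was at the start of the episode above 0.03 m).
Of block1, block2, block3, block4, block5 only 3 to 5 are there at a start; the rules pass over those that are not, and their reading is None.
At some moment in a run one of block1, block2, block3, block4, block5 may be knocked a few centimetres aside while the robot is not near it.
Once in a run the grip may slacken for a moment while it holds something.
It also fails if it takes over 210 s, if anything falls off the work surface, if the arm or the gripper's body presses on something with over 40 N, if the wrist force passes 120 N, or if a joint passes its speed limit or range.

ROBOT

A 6-joint arm with a two-finger parallel gripper is mounted at the origin on the work surface. World frame = base frame: x ahead of the robot, y to its left, z up, the work surface at z = 0. Lengths are in m, angles in rad, forces in N, time in s.
With the tool pointing down it reaches from about 0.275 to 0.875 m from the base axis. Payload 12.5 kg.
Tool frame: the origin (TCP) lies midway between the tips of the shut fingers; the grasp point (between the pads) lies 19 mm behind it; z points along the fingers, y is the line along which they close (so a half turn about z gives the same grasp; the last joint's range is limited). The gripper opens to 85 mm and grips with 20 to 120 N. Pads are 22 mm wide; open, the fingers measure 114 mm over their backs; the gripper's body (76 mm by 85 mm) begins 54 mm behind the grasp point. The pads swing forward as they close: fully open they stand 13 mm farther back than shut.
Start: joints at [-0.085, 0.351, 1.652, -0, 1.139, -0.085], TCP at [0.55, 0, 0.211] pointing down, gripper open.
Joint ranges: [-2.75, 2.75], [-0.79, 2.1], [0.01, 2.65], [-1.57, 4.71], [0.07, 3.14], [-2.87, 2.87]. Speed limits (rad/s): [2.22, 2.22, 2.79, 3.14, 3.14, 3.14].

INTERFACE

Orientations are given as a unit quaternion [x, y, z, w].
In Python, from rig import env, viewer, workorder gives the robot as it stands.
- The arm moves only by the tool step_arm, never from a script. Its argument "steps" is a list of rows, each an object of numbers: "x", "y", "z": the shift along the tool's x, y, z in units of 30 mm (1.0 is 30 mm); "roll": the turn about the tool's z in units of 5 degrees (1.0 is 5 degrees). A call has 1 to 8 rows; each row shifts and turns the commanded pose from where the row before left it, along the tool's axes as they then stand; what a row does not reach is not made up. A row lasts 1/12 s, in which the tool goes at most 41.7 mm and 7.16 degrees, less where a joint would pass 70% of its speed; a pose out of reach is approached as far as the arm can. A call is refused whole if a number of a shift passes 1 or a number of a turn 1, either way. A call with a gripper value outside its range is refused whole. "hand" is the finger opening in mm, from 0 to 85.4, set as the call begins (left out, the last holds). The fingers move at their own pace and stop on an object; "squeeze" is the grip in N (left out, the last holds). Time passes only in rows, so rows that do not move let the fingers close. It gives the time, the measured TCP pose, the force, the opening and the grip force at its end, in the units of the state.
- env.get_state(): the state, without advancing time (a new reading comes with each control period).
- viewer.snapshot(name): name is "scene" or "side" or "wrist"; returns a dict with "frame" (420x560x3 uint8, red, green, blue), "range_z" (420x560 float32, m along the optical axis (not along the pixel's ray), 0 where there is no reading), "mtx" (3x3 intrinsics, pixels), "k1" (the pictures are not rectified: a ray, as slopes to the right and down, at radius r is drawn at 1 + k1 r^2 times it, then the intrinsics apply), "R" (3x3) and "t" (3): a world point X has camera coordinates R X + t; the wrist camera has in their place "hand_eye" (4x4, takes a point from camera to tool coordinates, whose origin is the TCP and whose axes are the flange's). Camera axes: x right, y down, z forward; pixel columns grow to the right and rows downward; lengths in m; the calibration is good to about 2 mm. A picture is of the moment at which its call begins: read the wrist's pose just before it.
- workorder.close_job(): hands the job in; it is judged then, once.
The state is a dict: "time_s": time; "q": joint angles; "joint_vel": joint speeds; "joint_efforts": joint torques, N m; "tool_pos": TCP position; "orientation": TCP orientation; "contact_force": force on the tool from outside, world axes, zero at the start; "torque": the same for the moment, N m; "width": finger opening in m; "grip_force": force on a finger pad.
Only numpy, scipy, OpenCV 4.12 (cv2) and the standard library are available. Lean on these libraries where they do the work, as an engineer would, in place of code of your own. Each camera call takes 0.05 s, during which the arm holds its last target. There are 200 camera calls.

## Working session

There is one attempt and no reset: what is moved stays moved. The work goes in short steps, Python scripts to look and compute and a tool call to move; the robot and the scene stay as the last step left them, time stands still between calls to the robot, and variables do not carry over. Pictures are saved under pics/ and viewed, at most 14 in all, crops included, and the job is handed in when it is done.

Besides the shell and the picture viewer there is one more tool, called after "Request:" as a command line: name --argument value ..., lists and objects as JSON in quotes. step_arm: Moves the arm, as the interface text tells. Its arguments: {"type":"object","properties":{"steps":{"type":"array","items":{"type":"object","properties":{"x":{"type":"number"},"y":{"type":"number"},"z":{"type":"number"},"roll":{"type":"number"}}}},"hand":{"type":"number"},"squeeze":{"type":"number"}},"required":["steps"]}

```bash
mkdir -p pics
cat > h.py <<'E'
import numpy as np,cv2
from rig import env,viewer,workorder
from scipy.spatial.transform import Rotation as Ro
def snap(name,fn=None):
    s=env.get_state(); d=viewer.snapshot(name)
    if name=='wrist':
        H=np.array(d['hand_eye']);Rt=Ro.from_quat(s['orientation']).as_matrix()
        Rwc=Rt@H[:3,:3]; c=Rt@H[:3,3]+s['tool_pos']
    else:
        Rwc=np.array(d['R']).T; c=-Rwc@np.array(d['t'])
    d['Rwc']=Rwc;d['c']=c
    if fn: cv2.imwrite('pics/'+fn,d['frame'][:,:,::-1])
    return d
def rays(d,px):
    px=np.array(px,float).reshape(-1,1,2)
    # drawn = (1+k1 r^2) * slope
    n=cv2.undistortPoints(px,np.array(d['mtx'],float),np.array([d['k1'],0,0,0,0.]))[:,0]
    return n
def onplane(d,px,z):
    n=rays(d,px);w=np.c_[n,np.ones(len(n))]@d['Rwc'].T
    return d['c']+w*((z-d['c'][2])/w[:,2])[:,None]
def cloud(d):
    h,w=d['range_z'].shape
    u,v=np.meshgrid(np.arange(w),np.arange(h))
    n=rays(d,np.c_[u.ravel(),v.ravel()]);r=d['range_z'].ravel()
    P=(np.c_[n,np.ones(len(n))]*r[:,None])@d['Rwc'].T+d['c']
    P[r==0]=np.nan
    return P.reshape(h,w,3)
E
python3 - <<'E'
from h import *
s=env.get_state();print({k:np.round(v,3) for k,v in s.items()})
for n in('scene','side','wrist'):
    d=snap(n,n+'0.png');print(n,d['c'].round(3),d['Rwc'].round(2).tolist(),np.array(d['mtx']).round(1).tolist(),d['k1'])
    np.savez('/tmp/'+n,**{k:v for k,v in d.items() if v is not None})
E
```

```text
{'time_s': np.float64(0.0), 'q': array([-0.085,  0.351,  1.652,  0.   ,  1.139, -0.085]), 'joint_vel': array([ 0.   , -0.002, -0.001,  0.002,  0.001, -0.001]), 'joint_efforts': array([ 1.0000e-03, -5.0611e+01, -2.9141e+01,  0.0000e+00,  5.0000e-03,
        0.0000e+00]), 'tool_pos': array([0.55, 0.  , 0.21]), 'orientation': array([ 0.707,  0.707, -0.   , -0.   ]), 'contact_force': array([-0.291, -0.494,  0.166]), 'torque': array([0.005, 0.036, 0.076]), 'grip_force': np.float64(0.0), 'width': np.float64(0.085)}
scene [ 0.911 -0.591  1.139] [[0.86, 0.42, -0.28], [0.51, -0.71, 0.49], [0.01, -0.56, -0.83]] [[395.7, 0.0, 269.6], [0.0, 395.7, 201.2], [0.0, 0.0, 1.0]] -0.07706042508098065
side [ 0.165 -0.437  0.88 ] [[0.69, -0.57, 0.45], [-0.73, -0.52, 0.44], [-0.01, -0.63, -0.77]] [[402.5, 0.0, 277.8], [0.0, 402.5, 211.9], [0.0, 0.0, 1.0]] -0.0013781435601881611
wrist [0.551 0.075 0.373] [[1.0, 0.0, -0.0], [-0.0, -0.96, -0.29], [-0.0, 0.29, -0.96]] [[354.7, 0.0, 275.9], [0.0, 354.7, 214.0], [0.0, 0.0, 1.0]] -0.03357560259155845
```

View pics/scene0.png

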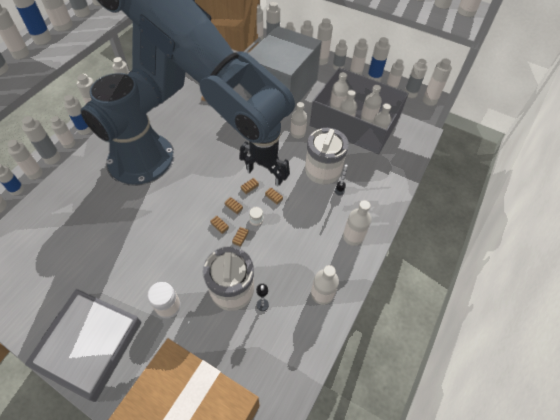

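View pics/side0.png

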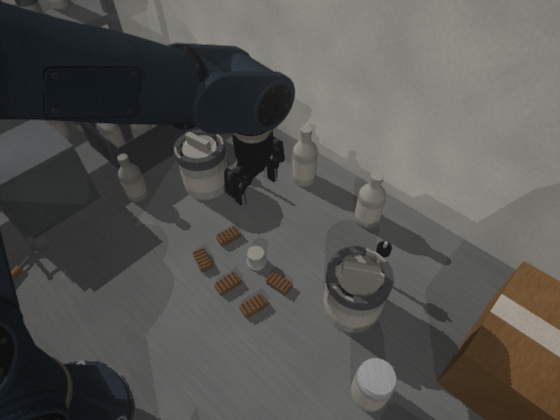

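View pics/wrist0.png

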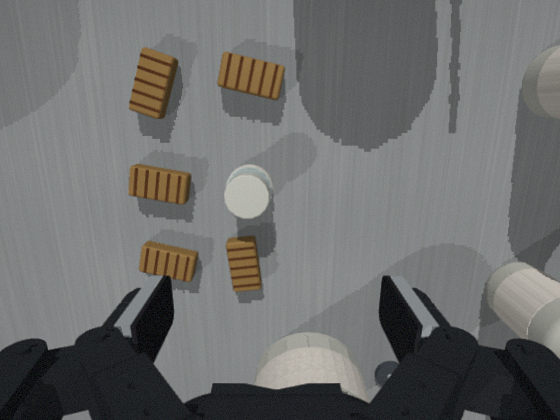

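```bash
cat >> h.py <<'E'
def blocks(d,z=0.02,amin=200):
    hsv=cv2.cvtColor(d['frame'],cv2.COLOR_RGB2HSV)
    m=cv2.inRange(hsv,(5,90,30),(22,255,255));m=cv2.morphologyEx(m,cv2.MORPH_CLOSE,np.ones((5,5)))
    out=[]
    for c in cv2.findContours(m,cv2.RETR_EXTERNAL,cv2.CHAIN_APPROX_NONE)[0]:
        if cv2.contourArea(c)<amin: continue
        P=onplane(d,c[:,0],z)[:,:2].astype(np.float32)*1000
        if np.ptp(P[:,0])>110 or np.ptp(P[:,1])>110: continue
        (cx,cy),(w,h),a=cv2.minAreaRect(P)
        if w<h:w,h,a=h,w,a+90
        out.append((round(cx),round(cy),round(w),round(h),round((a+90)%180-90),c[:,0].mean(0).round().tolist()))
    return out
E
python3 - <<'E'
from h import *
for n in('wrist','scene','side'):
    d=dict(np.load('/tmp/%s.npz'%n)); print(n)
    for b in blocks(d,0.02,200 if n=='wrist' else 80): print(b)
    P=cloud(d); np.save('/tmp/P_'+n,P)
    if n=='wrist': continue
    X=P.reshape(-1,3); C=d['frame'].reshape(-1,3).astype(int)
    for sgn in(1,-1):
        roi=(X[:,0]>.3)&(X[:,0]<.85)&(sgn*X[:,1]>.1)&(sgn*X[:,1]<.45)
        rim=X[roi&(abs(X[:,2]-.15)<.004)]
        bar=X[roi&(X[:,2]>.172)&(X[:,2]<.184)]
        blk=X[roi&(C.max(1)<35)&(X[:,2]<.14)&(X[:,2]>.012)]
        print(sgn,len(rim),len(bar),len(blk))
        if len(rim)>30:print(' rim',rim.mean(0).round(3),cv2.minEnclosingCircle((rim[:,:2]*1000).astype(np.float32)))
        if len(bar)>10:print(' bar',bar.mean(0).round(3),cv2.minAreaRect((bar[:,:2]*1000).astype(np.float32)))
E
python3 - <<'E'
import cv2
a=cv2.imread('pics/scene0.png');b=cv2.imread('pics/side0.png')
import numpy as np
l=cv2.resize(a[110:320,190:370],None,fx=2.2,fy=2.2,interpolation=3)
r=cv2.resize(b[110:340,165:410],None,fx=1.6,fy=1.6,interpolation=3)
h=max(len(l),len(r));p=lambda i:cv2.copyMakeBorder(i,0,h-len(i),0,0,0)
cv2.imwrite('pics/c1.png',np.hstack([p(l),p(r)])*1)
E
```

```text
wrist
(433, -86, 60, 38, -13, [168.0, 261.0])
(515, -89, 64, 32, -84, [244.0, 263.0])
(432, 0, 61, 34, -10, [159.0, 184.0])
(527, 102, 59, 31, -13, [250.0, 75.0])
(434, 96, 59, 35, 71, [153.0, 83.0])
scene
(514, -96, 61, 32, -84, [240.0, 236.0])
(430, -94, 61, 29, -16, [219.0, 224.0])
(428, -6, 60, 33, -10, [233.0, 205.0])
(526, 98, 60, 34, -13, [274.0, 195.0])
(431, 92, 60, 34, 71, [250.0, 185.0])
1 649 94 24
 rim [0.614 0.301 0.15 ] ((641.7913818359375, 263.4027099609375), 261.1571960449219)
 bar [0.619 0.299 0.178] ((618.3824462890625, 300.83758544921875), (17.930213928222656, 76.34903717041016), 9.795426368713379)
-1 1170 234 42
 rim [ 0.592 -0.26   0.15 ] ((685.2246704101562, -213.50973510742188), 176.2276153564453)
 bar [ 0.649 -0.226  0.177] ((714.2315673828125, -202.6780548095703), (298.61297607421875, 72.5858154296875), 23.585477828979492)
side
(428, -94, 60, 36, -14, [253.0, 305.0])
(512, -96, 63, 36, -84, [279.0, 283.0])
(426, -7, 60, 38, -10, [227.0, 284.0])
(429, 91, 67, 31, 71, [202.0, 259.0])
(523, 97, 60, 39, -15, [228.0, 236.0])
1 935 165 10
 rim [0.6   0.301 0.15 ] ((627.6420288085938, 261.2698059082031), 248.3437957763672)
 bar [0.626 0.291 0.178] ((698.7852783203125, 208.60385131835938), (51.43466567993164, 316.6265869140625), 40.35524368286133)
-1 1988 373 143
 rim [ 0.587 -0.258  0.15 ] ((680.5106201171875, -215.29507446289062), 168.98968505859375)
 bar [ 0.616 -0.243  0.177] ((709.6862182617188, -187.24008178710938), (297.4640808105469, 75.44499206542969), 29.71729278564453)
```

View pics/c1.png

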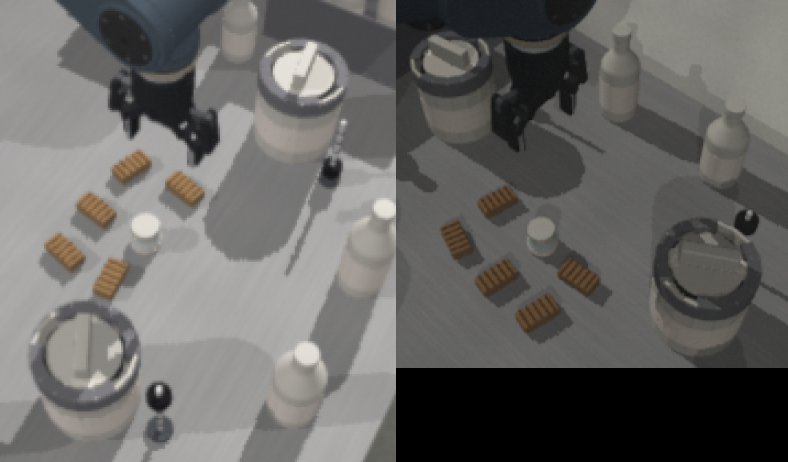

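Request:
step_arm --steps '[{"x":1,"y":0.23,"z":-0.2},{"x":1,"y":0.23,"z":-0.2},{"x":1,"y":0.23,"z":-0.2},{"x":1,"y":0.23,"z":-0.2},{"x":1,"y":0.23},{"x":1,"y":0.23},{"x":1,"y":0.23},{"x":1,"y":0.23}]'

```text
validation failed for argument at $.st...
```

Request:
step_arm --steps '[{"x":1,"y":0.23},{"x":1,"y":0.2},{"roll":-1},{"roll":-1},{}]'

```text
validation failed for argument at $.st...
```

Run:
```python
from h import *
d=snap('wrist','w1.png');s=env.get_state();print(s['tool_pos'],s['contact_force'])
P=cloud(d);X=P.reshape(-1,3)
bar=X[(X[:,2]>.170)&(X[:,2]<.185)]
print(bar.mean(0),cv2.minAreaRect((bar[:,:2]*1000).astype(np.float32)))
np.savez('/tmp/w1',**{k:v for k,v in d.items()})
```

```text
[5.49768759e-01 5.37139737e-05 2.10264179e-01] [0.33912461 0.59554272 0.36350271]
[nan nan nan] ((0.0, 0.0), (0.0, 0.0), 0.0)<stdin>:5: RuntimeWarning: Mean of empty slice.
  ret = um.true_divide(
```

View pics/w1.png

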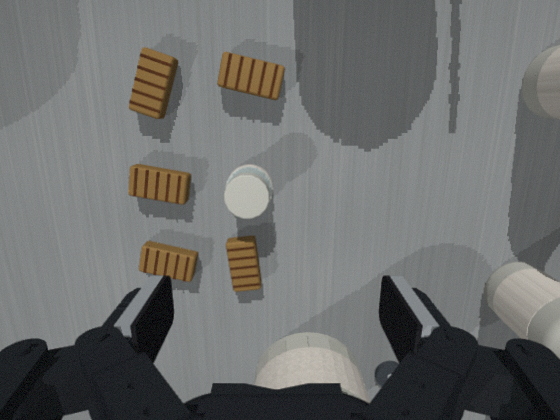

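Request:
step_arm --steps '[{"x":1.0,"y":0.23,"z":-0.2,"roll":0.0},{"x":1.0,"y":0.23,"z":-0.2,"roll":0.0},{"x":1.0,"y":0.23,"z":-0.2,"roll":0.0},{"x":1.0,"y":0.23,"z":-0.2,"roll":0.0},{"x":1.0,"y":0.23,"z":0.0,"roll":0.0},{"x":1.0,"y":0.23,"z":0.0,"roll":0.0},{"x":1.0,"y":0.23,"z":0.0,"roll":0.0},{"x":1.0,"y":0.23,"z":0.0,"roll":0.0}]'

```text
time_s: 0.87
tool_pos: [0.6052, 0.2416, 0.2344]
orientation: [0.707, 0.707, -0.0, -0.0]
contact_force: [0.9, -0.1, 0.9]
width: 0.0852
grip_force: 0.0
```

Request:
step_arm --steps '[{"x":1.0,"y":0.23,"z":0.0,"roll":0.0},{"x":0.95,"y":0.2,"z":0.0,"roll":0.0},{"x":0.0,"y":0.0,"z":0.0,"roll":-1.0},{"x":0.0,"y":0.0,"z":0.0,"roll":-1.0},{"x":0.0,"y":0.0,"z":0.0,"roll":0.0},{"x":0.0,"y":0.0,"z":0.0,"roll":0.0}]'

```text
time_s: 1.37
tool_pos: [0.618, 0.2984, 0.2343]
orientation: [0.644, 0.765, -0.0, -0.0]
contact_force: [0.1, 0.7, -0.3]
width: 0.0853
grip_force: 0.0
```

Run:
```python
from h import *
d=snap('wrist','w2.png');s=env.get_state();print(s['tool_pos'],s['contact_force'])
P=cloud(d);X=P.reshape(-1,3)
bar=X[(X[:,2]>.170)&(X[:,2]<.185)]
print(bar.mean(0),cv2.minAreaRect((bar[:,:2]*1000).astype(np.float32)))
d2=snap('scene');X2=cloud(d2).reshape(-1,3)
np.savez('/tmp/w2',**{k:v for k,v in d.items()})
```

```text
[0.61804546 0.29828623 0.23447443] [-0.62654999  0.03834567  0.63473844]
[0.61928316 0.30576191 0.17596792] ((619.853271484375, 303.5862121582031), (17.585752487182617, 74.61748504638672), 9.312369346618652)
```

View pics/w2.png

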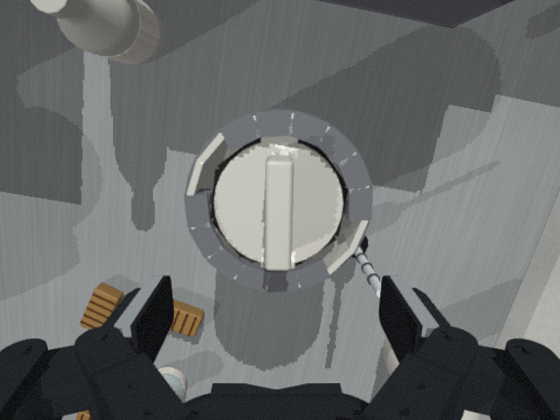

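Request:
step_arm --steps '[{"x":0.1,"y":0.03,"z":0.8,"roll":0.0},{"x":0.0,"y":0.0,"z":0.8,"roll":0.0},{"x":0.0,"y":0.0,"z":0.8,"roll":0.0},{"x":0.0,"y":0.0,"z":0.4,"roll":0.0},{"x":0.0,"y":0.0,"z":0.0,"roll":0.0},{"x":0.0,"y":0.0,"z":0.0,"roll":0.0}]' --hand 60

```text
time_s: 1.97
tool_pos: [0.6187, 0.3015, 0.1511]
orientation: [0.643, 0.766, 0.0, 0.0]
contact_force: [-0.1, -0.5, 0.9]
width: 0.0602
grip_force: 0.0
```

Request:
step_arm --steps '[{"x":0.0,"y":0.0,"z":0.0,"roll":0.0},{"x":0.0,"y":0.0,"z":0.0,"roll":0.0},{"x":0.0,"y":0.0,"z":0.0,"roll":0.0},{"x":0.0,"y":0.0,"z":0.0,"roll":0.0},{"x":0.0,"y":0.0,"z":0.0,"roll":0.0},{"x":0.0,"y":0.0,"z":0.0,"roll":0.0}]' --hand 8 --squeeze 70

```text
time_s: 2.47
tool_pos: [0.6189, 0.3018, 0.1514]
orientation: [0.643, 0.766, 0.001, 0.0]
contact_force: [1.4, 1.3, 3.4]
width: 0.0151
grip_force: 68.4
```

Request:
step_arm --steps '[{"x":0.0,"y":0.0,"z":0.15,"roll":0.0},{"x":0.0,"y":0.0,"z":0.12,"roll":0.0},{"x":0.0,"y":0.0,"z":0.0,"roll":0.0},{"x":0.0,"y":0.0,"z":0.0,"roll":0.0}]'

```text
time_s: 2.8
tool_pos: [0.6189, 0.3018, 0.1431]
orientation: [0.643, 0.766, 0.001, 0.0]
contact_force: [0.1, -0.2, 7.1]
width: 0.0148
grip_force: 68.8
```

Request:
step_arm --steps '[{"x":0.0,"y":0.0,"z":0.0,"roll":-1.0},{"x":0.0,"y":0.0,"z":0.0,"roll":-1.0},{"x":0.0,"y":0.0,"z":0.0,"roll":-1.0},{"x":0.0,"y":0.0,"z":0.0,"roll":-1.0},{"x":0.0,"y":0.0,"z":0.0,"roll":-1.0},{"x":0.0,"y":0.0,"z":0.0,"roll":-1.0},{"x":0.0,"y":0.0,"z":0.0,"roll":-1.0},{"x":0.0,"y":0.0,"z":0.0,"roll":0.0}]'

```text
time_s: 3.47
tool_pos: [0.6189, 0.3018, 0.1433]
orientation: [0.38, 0.925, 0.001, 0.001]
contact_force: [0.5, -0.5, 7.0]
width: 0.0154
grip_force: 68.8
```

Request:
step_arm --steps '[{"x":0.0,"y":0.0,"z":0.0,"roll":-1.0},{"x":0.0,"y":0.0,"z":0.0,"roll":-1.0},{"x":0.0,"y":0.0,"z":0.0,"roll":-1.0},{"x":0.0,"y":0.0,"z":0.0,"roll":-1.0},{"x":0.0,"y":0.0,"z":0.0,"roll":-1.0},{"x":0.0,"y":0.0,"z":0.0,"roll":0.0},{"x":0.0,"y":0.0,"z":0.0,"roll":0.0}]'

```text
time_s: 4.05
tool_pos: [0.6189, 0.3019, 0.1433]
orientation: [0.173, 0.985, 0.0, 0.001]
contact_force: [-0.4, 0.0, 6.9]
width: 0.0147
grip_force: 68.8
```

Run:
```python
from h import *
s=env.get_state();print(s['tool_pos'],s['contact_force'],s['torque'],s['width'],s['q'])
R=Ro.from_quat(s['orientation']).as_matrix();print(np.degrees(np.arctan2(R[1,0],R[0,0])))
d=snap('wrist','w3.png')
```

```text
[0.61889171 0.30185385 0.14327322] [-0.35434945  0.04432203  6.90839981] [ 0.05052577 -0.05791457  0.08949134] 0.014688758022032606 [ 3.86166568e-01  6.67522564e-01  1.31507574e+00  9.87589328e-05
  1.15746225e+00 -8.36233445e-01]
160.0360590362229
```

View pics/w3.png

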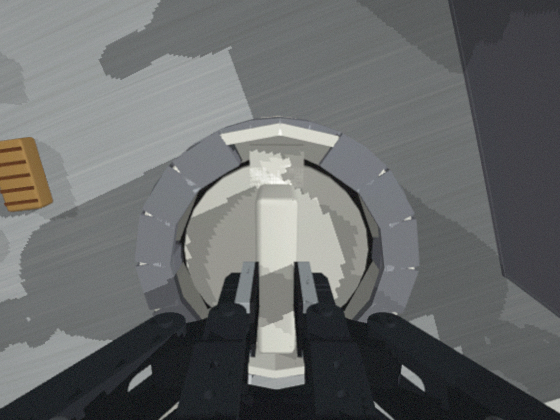

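Request:
step_arm --steps '[{"x":0.0,"y":0.0,"z":-0.3,"roll":0.0},{"x":0.0,"y":0.0,"z":-0.4,"roll":0.0},{"x":0.0,"y":0.0,"z":-0.4,"roll":0.0},{"x":0.0,"y":0.0,"z":-0.6,"roll":0.0},{"x":0.0,"y":0.0,"z":-0.8,"roll":0.0},{"x":0.0,"y":0.0,"z":-0.8,"roll":0.0},{"x":0.0,"y":0.0,"z":0.0,"roll":0.0},{"x":0.0,"y":0.0,"z":0.0,"roll":0.0}]'

```text
time_s: 4.77
tool_pos: [0.6187, 0.3018, 0.2431]
orientation: [0.174, 0.985, 0.001, 0.001]
contact_force: [1.4, -0.3, -2.7]
width: 0.0149
grip_force: 68.5
```

Run:
```python
from h import *
s=env.get_state();print(s['tool_pos'],s['contact_force'],s['width'])
d=snap('scene')
X=cloud(d).reshape(-1,3);X=X[np.isfinite(X[:,0])]
X=X[(X[:,2]>.012)&(X[:,2]<.4)]
print(blocks(d,.02,80))
# occupancy grid 2.5cm
for xi in np.arange(.3,.9,.025):
    print('%.3f '%xi+''.join(('%2d'%min(99,int(100*m.max())) if (m:=X[(abs(X[:,0]-xi)<.0125)&(abs(X[:,1]-yi)<.0125)][:,2]).size>0 else ' .') for yi in np.arange(.45,-.45,-.025)))
```

```text
[0.61868392 0.30177386 0.24305732] [ 1.35295631 -0.27243982 -2.68824758] 0.01489596262791225
[(515, -96, 60, 32, -84, [240.0, 236.0]), (430, -94, 61, 29, -16, [219.0, 224.0]), (428, -6, 60, 33, -10, [233.0, 205.0]), (526, 98, 60, 34, -13, [274.0, 195.0]), (431, 92, 60, 34, 71, [249.0, 185.0])]
0.300  . . . . . . . . . . . . . 1 . . . . . . . . . . . . . . . . . . . . . .
0.325  . . . . . . . . . . . . . . . . . . . . . . . . . . . . . . . . . . . .
0.350  . . . . . . . . . . . . . . . . . . . . . . . . . . . . . . . . . . . .
0.375  . . . . . . . . . . . . . . . . . . . . . . . . . . . . . . . . . . . .
0.400  . . . . . . . . . . . . . . . 2 . 2 2 2 . 2 2 . . . . . . . . . . . . .
0.425  .1511 . . . . . . . . . . 2 2 2 2 . 2 2 . 2 2 . . . . . . . . . .111111
0.450  .1515 9 . . . . . . . . . 2 2 2 . . 2 2 . 2 2 1 . . . . . . . . .111111
0.475  .1215 9 . . . . . . . . . . . . . . . . . . . . . . . . . . . . .111111
0.500  . . . . . . . . . . . . . 2 2 . . . 5 5 . 2 2 2 . . . . . . . . . 91110
0.525  . . . . . . . . . . . . . 2 2 2 . . 5 5 . 2 2 2 . . .15151515 . . . . .
0.550  . . . . 
[... 469 characters left out ...]
 . . . .14 .14 4 . . . . . . . . . . . . . . . . .131413 . . . . . .
0.725  . . . . . . . .14 5 . . . . . . . . . . . . . . . . . . . . . . . . . .
0.750  . . . . . . . . . . . . . . . . . . . . . . . . . . . . . . . . . . . .
0.775  . . . . . . . . . . . . . . . . . . . . . . . . . . . . . . . . . . . .
0.800  . . . . . . . . . . . . .131413 . . . . . .111313 . . . . . . . . . . .
0.825  . . . . . . . . . . . . .181919 . . . . . . .171711 . . . . . . . . . .
0.850  . . . . . . . . . . . . .131918 . . . . . .121716 7 . . . . . . . . . .
0.875  . . . . . . . . . . . . . .11 6 . . . . . . .10 9 . . . . . . . . . . .
0.900  . . . . . . . . . . . . . . . . . . . . . . . . . . . . . . . . . . . .
```

Request:
step_arm --steps '[{"x":-0.58,"y":-0.97,"z":0.0,"roll":0.0},{"x":-0.58,"y":-0.97,"z":0.0,"roll":0.0},{"x":-0.58,"y":-0.97,"z":0.0,"roll":0.0},{"x":-0.58,"y":-0.97,"z":0.0,"roll":0.0},{"x":-0.58,"y":-0.97,"z":0.0,"roll":0.0},{"x":-0.58,"y":-0.97,"z":0.0,"roll":0.0},{"x":-0.58,"y":-0.97,"z":0.0,"roll":0.0},{"x":-0.58,"y":-0.97,"z":0.0,"roll":0.0}]'

```text
time_s: 5.48
tool_pos: [0.6689, 0.0336, 0.2398]
orientation: [0.174, 0.985, -0.0, -0.001]
contact_force: [1.3, 0.6, -1.1]
width: 0.0149
grip_force: 68.6
```

Request:
step_arm --steps '[{"x":0.0,"y":0.0,"z":1.0,"roll":0.0},{"x":0.0,"y":0.0,"z":1.0,"roll":0.0},{"x":0.0,"y":0.0,"z":1.0,"roll":0.0},{"x":0.0,"y":0.0,"z":1.0,"roll":0.0},{"x":0.0,"y":0.0,"z":1.0,"roll":0.0},{"x":0.0,"y":0.0,"z":1.0,"roll":0.0},{"x":0.0,"y":0.0,"z":1.0,"roll":0.0},{"x":0.0,"y":0.0,"z":0.0,"roll":0.0}]'

```text
time_s: 6.15
tool_pos: [0.6648, 0.0353, 0.024]
orientation: [0.174, 0.985, -0.001, -0.006]
contact_force: [-0.5, 0.4, -2.0]
width: 0.0149
grip_force: 68.9
```

Request:
step_arm --steps '[{"x":0.0,"y":0.0,"z":0.2,"roll":0.0},{"x":0.0,"y":0.0,"z":0.2,"roll":0.0},{"x":0.0,"y":0.0,"z":0.1,"roll":0.0},{"x":0.0,"y":0.0,"z":0.1,"roll":0.0},{"x":0.0,"y":0.0,"z":0.0,"roll":0.0}]'

```text
time_s: 6.57
tool_pos: [0.6698, 0.0353, 0.0139]
orientation: [0.174, 0.985, 0.0, 0.0]
contact_force: [0.5, 0.3, -1.7]
width: 0.015
grip_force: 68.9
```

Request:
step_arm --steps '[{"x":0.0,"y":0.0,"z":0.04,"roll":0.0},{"x":0.0,"y":0.0,"z":0.0,"roll":0.0},{"x":0.0,"y":0.0,"z":0.0,"roll":0.0},{"x":0.0,"y":0.0,"z":0.0,"roll":0.0},{"x":0.0,"y":0.0,"z":-0.3,"roll":0.0},{"x":0.0,"y":0.0,"z":-1.0,"roll":0.0},{"x":0.0,"y":0.0,"z":-1.0,"roll":0.0},{"x":0.0,"y":0.0,"z":-1.0,"roll":0.0}]' --hand 60

```text
time_s: 7.23
tool_pos: [0.6695, 0.0353, 0.1132]
orientation: [0.174, 0.985, 0.0, 0.0]
contact_force: [1.1, -1.0, -0.3]
width: 0.06
grip_force: 0.0
```

Request:
step_arm --steps '[{"x":0.87,"y":0.06,"z":-0.5,"roll":-0.4},{"x":0.87,"y":0.06,"z":-0.4,"roll":-1.0},{"x":0.87,"y":0.06,"z":0.0,"roll":0.0},{"x":0.87,"y":0.06,"z":0.0,"roll":0.0},{"x":0.87,"y":0.06,"z":0.0,"roll":0.0},{"x":0.87,"y":0.06,"z":0.0,"roll":0.0},{"x":0.0,"y":0.0,"z":0.0,"roll":0.0},{"x":0.0,"y":0.0,"z":0.0,"roll":0.0}]'

```text
time_s: 7.9
tool_pos: [0.521, 0.0865, 0.1394]
orientation: [0.113, 0.994, 0.0, 0.001]
contact_force: [-0.1, -0.2, 0.1]
width: 0.0601
grip_force: 0.0
```

```bash
cat >> h.py <<'E'
def topblocks(d,zmin=.010,zmax=.03):
    """block tops by colour contour and depth cloud"""
    P=cloud(d);hsv=cv2.cvtColor(d['frame'],cv2.COLOR_RGB2HSV)
    m=cv2.inRange(hsv,(5,80,20),(22,255,255))
    z=P[:,:,2];m[~((z>.016)&(z<zmax))]=0
    m=cv2.morphologyEx(m,cv2.MORPH_CLOSE,np.ones((7,7)))
    n,l,st,_=cv2.connectedComponentsWithStats(m)
    for i in range(1,n):
        if st[i,4]<150: continue
        Q=P[(l==i)&(m>0)];Q=Q[np.isfinite(Q[:,0])]
        (cx,cy),(w,h),a=cv2.minAreaRect((Q[:,:2]*1000).astype(np.float32))
        if w<h:w,h,a=h,w,a+90
        print('top',round(cx),round(cy),round(w),round(h),round((a+90)%180-90),Q[:,2].mean().round(4))
def st():
    s=env.get_state();R=Ro.from_quat(s['orientation']).as_matrix()
    print('t%.1f'%s['time_s'],s['tool_pos'].round(4),'xang %.1f'%np.degrees(np.arctan2(R[1,0],R[0,0])),'w %.4f'%s['width'],s['contact_force'].round(1),'q6 %.2f'%s['q'][5])
E
python3 - <<'E'
from h import *
st()
d=snap('wrist','w4.png')
print(blocks(d));topblocks(d)
d=snap('scene');print('scene');topblocks(d)
P=cloud(d).reshape(-1,3);b=P[(P[:,2]>.034)&(P[:,2]<.042)&(abs(P[:,0]-.67)<.06)&(abs(P[:,1]-.035)<.06)]
print('lid',len(b),cv2.minAreaRect((b[:,:2]*1000).astype(np.float32)))
E
```

```text
t7.9 [0.521  0.0865 0.1394] xang 167.0 w 0.0601 [-0.1 -0.2  0.1] q6 -1.27
[(513, -87, 68, 32, -84, [75.0, 234.0]), (525, 103, 59, 31, -13, [295.0, 198.0]), (431, -84, 59, 41, -13, [39.0, 138.0]), (429, 1, 59, 36, -10, [139.0, 110.0]), (432, 96, 59, 31, 71, [261.0, 84.0])]
top 431 96 59 32 71 0.0192
top 429 -2 60 32 -11 0.0191
top 429 -97 60 47 -13 0.019
top 526 103 58 31 -13 0.0193
top 514 -93 61 32 -84 0.0191
scene
top 514 -95 60 31 -84 0.0205
lid 104 ((668.5914916992188, 33.28395080566406), (17.736055374145508, 74.82791137695312), 70.38365173339844)
```

View pics/w4.png

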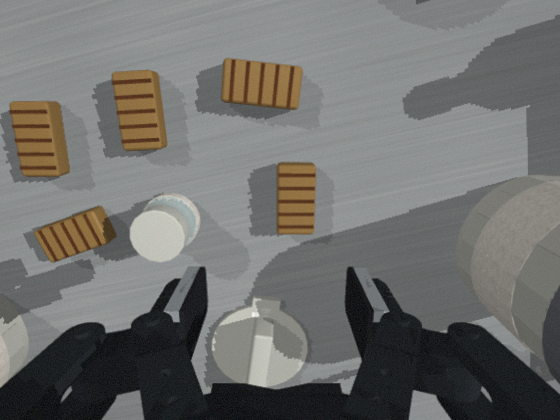

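Request:
step_arm --steps '[{"x":0.0,"y":0.5,"z":0.7,"roll":0.0},{"x":0.0,"y":0.0,"z":1.0,"roll":0.0},{"x":0.0,"y":0.0,"z":1.0,"roll":0.0},{"x":0.0,"y":0.0,"z":1.0,"roll":0.0},{"x":0.0,"y":0.0,"z":0.5,"roll":0.0},{"x":0.0,"y":0.0,"z":0.25,"roll":0.0},{"x":0.0,"y":0.0,"z":0.0,"roll":0.0}]'

```text
time_s: 8.58
tool_pos: [0.5247, 0.1005, 0.0035]
orientation: [0.113, 0.994, -0.0, -0.001]
contact_force: [-0.5, -0.3, -0.1]
width: 0.0604
grip_force: 0.0
```

Request:
step_arm --steps '[{"x":0.0,"y":0.0,"z":0.0,"roll":0.0},{"x":0.0,"y":0.0,"z":0.0,"roll":0.0},{"x":0.0,"y":0.0,"z":0.0,"roll":0.0},{"x":0.0,"y":0.0,"z":0.0,"roll":0.0},{"x":0.0,"y":0.0,"z":0.0,"roll":0.0}]' --hand 15 --squeeze 50

```text
time_s: 9.0
tool_pos: [0.5251, 0.1008, 0.0055]
orientation: [0.113, 0.994, 0.0, 0.001]
contact_force: [-0.2, 0.1, 0.2]
width: 0.0152
grip_force: 0.0
```

Run:
```python
from h import *
st()
d=snap('wrist','w5.png');topblocks(d)
```

```text
t9.0 [0.5251 0.1008 0.0055] xang 167.0 w 0.0152 [-0.2  0.1  0.2] q6 -1.24
top 431 96 60 32 71 0.0192
top 433 12 60 16 -25 0.0185
top 526 103 59 32 -13 0.0193
```

View pics/w5.png

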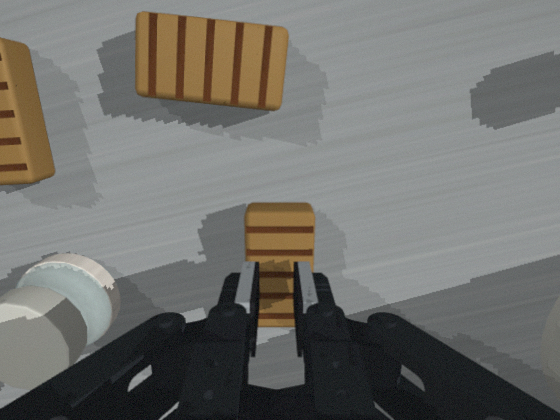

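Run:
```python
from h import *
d=snap('wrist');P=cloud(d)
for v in (262,268,275,285,300,320):
    print(v,[(u,*(P[v,u]*1000).round(0)) for u in (240,250,256,275,297,303,310)])
d=snap('side');topblocks(d)
c=cv2.resize(d['frame'][180:320,160:320,::-1],None,fx=4,fy=4,interpolation=3);cv2.imwrite('pics/s5.png',c)
```

```text
262 [(240, np.float64(525.0), np.float64(83.0), np.float64(-0.0)), (250, np.float64(513.0), np.float64(93.0), np.float64(31.0)), (256, np.float64(514.0), np.float64(96.0), np.float64(30.0)), (275, np.float64(520.0), np.float64(102.0), np.float64(19.0)), (297, np.float64(517.0), np.float64(113.0), np.float64(32.0)), (303, np.float64(518.0), np.float64(115.0), np.float64(31.0)), (310, np.float64(524.0), np.float64(118.0), np.float64(19.0))]
268 [(240, np.float64(528.0), np.float64(82.0), np.float64(-0.0)), (250, np.float64(513.0), np.float64(94.0), np.float64(37.0)), (256, np.float64(513.0), np.float64(96.0), np.float64(36.0)), (275, np.float64(523.0), np.float64(102.0), np.float64(19.0)), (297, np.float64(517.0), np.float64(112.0), np.float64(36.0)), (303, np.float64(517.0), np.float64(115.0), np.float64(37.0)), (310, np.float64(518.0), np.float64(117.0), np.float64(36.0))]
275 [(240, np.float64(512.0), np.float64(90.0), np.float64(42.0)), (250, np.float64(513.0), np.float64(94.0), np.float64(43.0)), (256, np.float64(513.0), np.float64(96.0), np.float64(42.0)), (275, np.float64(526.0)
[... 998 characters left out ...]
loat64(517.0), np.float64(113.0), np.float64(62.0)), (310, np.float64(518.0), np.float64(115.0), np.float64(61.0))]
320 [(240, np.float64(512.0), np.float64(93.0), np.float64(74.0)), (250, np.float64(520.0), np.float64(94.0), np.float64(63.0)), (256, np.float64(530.0), np.float64(93.0), np.float64(48.0)), (275, np.float64(550.0), np.float64(95.0), np.float64(19.0)), (297, np.float64(525.0), np.float64(109.0), np.float64(60.0)), (303, np.float64(522.0), np.float64(112.0), np.float64(66.0)), (310, np.float64(517.0), np.float64(114.0), np.float64(74.0))]
top 431 96 61 31 72 0.0214
top 428 -4 60 32 -11 0.0212
top 514 -94 59 32 -82 0.0214
top 429 -91 60 31 -13 0.0216
top 571 -546 114 12 85 0.0236
```

View pics/s5.png

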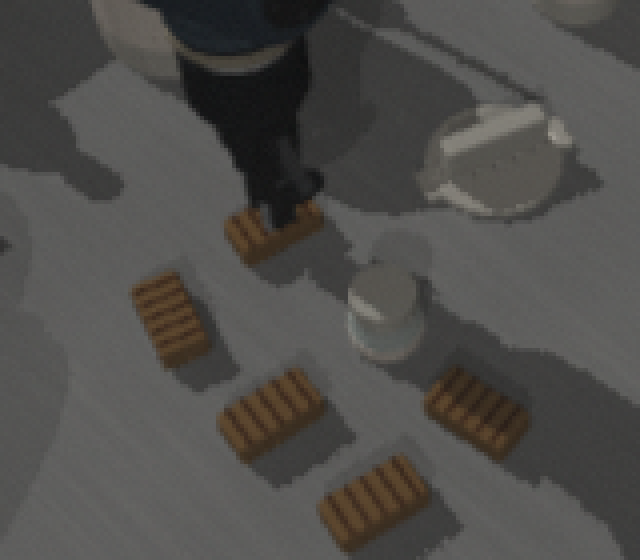

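Request:
step_arm --steps '[{"x":0.0,"y":0.0,"z":0.0,"roll":0.0},{"x":0.0,"y":0.0,"z":0.0,"roll":0.0},{"x":0.0,"y":0.0,"z":0.0,"roll":0.0},{"x":0.0,"y":0.0,"z":0.0,"roll":0.0},{"x":0.0,"y":0.0,"z":0.1,"roll":0.0},{"x":0.0,"y":0.0,"z":0.1,"roll":0.0},{"x":0.0,"y":0.0,"z":0.0,"roll":0.0}]' --hand 60

```text
time_s: 9.73
tool_pos: [0.5243, 0.1007, -0.0019]
orientation: [0.113, 0.994, -0.0, -0.0]
contact_force: [-0.6, -0.1, -0.1]
width: 0.0603
grip_force: 0.0
```

Request:
step_arm --steps '[{"x":0.0,"y":0.0,"z":0.0,"roll":0.0},{"x":0.0,"y":0.0,"z":0.0,"roll":0.0},{"x":0.0,"y":0.0,"z":0.0,"roll":0.0},{"x":0.0,"y":0.0,"z":0.0,"roll":0.0},{"x":0.0,"y":0.0,"z":0.0,"roll":0.0}]' --hand 15

```text
time_s: 10.15
tool_pos: [0.5256, 0.1008, -0.0004]
orientation: [0.113, 0.994, 0.0, 0.001]
contact_force: [-0.6, -1.0, 7.9]
width: 0.0149
grip_force: 3.6
```

Request:
step_arm --steps '[{"x":0.0,"y":0.0,"z":-0.2,"roll":0.0},{"x":0.0,"y":0.0,"z":0.0,"roll":0.0},{"x":0.0,"y":0.0,"z":0.0,"roll":0.0},{"x":0.0,"y":0.0,"z":0.0,"roll":0.0},{"x":0.0,"y":0.0,"z":0.2,"roll":0.0},{"x":0.0,"y":0.0,"z":0.2,"roll":0.0},{"x":0.0,"y":0.0,"z":0.2,"roll":0.0},{"x":0.0,"y":0.0,"z":0.0,"roll":0.0}]' --hand 60

```text
time_s: 10.82
tool_pos: [0.5238, 0.1007, -0.0148]
orientation: [0.113, 0.994, -0.0, -0.001]
contact_force: [-0.3, 0.3, -0.1]
width: 0.0602
grip_force: 0.0
```

Request:
step_arm --steps '[{"x":0.0,"y":0.0,"z":0.0,"roll":0.0},{"x":0.0,"y":0.0,"z":0.0,"roll":0.0},{"x":0.0,"y":0.0,"z":0.0,"roll":0.0},{"x":0.0,"y":0.0,"z":0.0,"roll":0.0},{"x":0.0,"y":0.0,"z":0.0,"roll":0.0}]' --hand 15

```text
time_s: 11.23
tool_pos: [0.5249, 0.1008, -0.013]
orientation: [0.113, 0.994, 0.0, 0.0]
contact_force: [0.1, 0.7, 2.1]
width: 0.0305
grip_force: 49.8
```

Request:
step_arm --steps '[{"x":0.0,"y":0.0,"z":-1.0,"roll":0.0},{"x":0.0,"y":0.0,"z":-1.0,"roll":0.0},{"x":0.0,"y":0.0,"z":-1.0,"roll":0.0},{"x":0.0,"y":0.0,"z":-1.0,"roll":0.0},{"x":0.0,"y":0.0,"z":-1.0,"roll":0.0},{"x":0.0,"y":0.0,"z":-1.0,"roll":0.0},{"x":0.0,"y":0.0,"z":-0.8,"roll":0.0}]'

```text
time_s: 11.82
tool_pos: [0.5249, 0.1008, 0.1932]
orientation: [0.113, 0.994, 0.0, 0.001]
contact_force: [0.3, 0.5, -1.5]
width: 0.0305
grip_force: 49.8
```

Request:
step_arm --steps '[{"x":-0.19,"y":0.9,"z":0.0,"roll":0.0},{"x":-0.19,"y":0.9,"z":0.0,"roll":0.0},{"x":-0.19,"y":0.9,"z":0.0,"roll":0.0},{"x":-0.19,"y":0.9,"z":0.0,"roll":0.0},{"x":-0.19,"y":0.9,"z":0.0,"roll":0.0},{"x":-0.19,"y":0.9,"z":0.0,"roll":0.0},{"x":-0.19,"y":0.9,"z":0.0,"roll":0.0},{"x":-0.19,"y":0.9,"z":0.0,"roll":0.0}]'

```text
time_s: 12.48
tool_pos: [0.618, 0.3022, 0.1906]
orientation: [0.113, 0.994, -0.0, -0.0]
contact_force: [-0.2, 0.5, -0.7]
width: 0.031
grip_force: 49.9
```

Request:
step_arm --steps '[{"x":0.0,"y":0.0,"z":0.0,"roll":0.0},{"x":0.0,"y":0.0,"z":0.0,"roll":0.0}]'

```text
time_s: 12.65
tool_pos: [0.6175, 0.3018, 0.19]
orientation: [0.112, 0.994, -0.0, -0.0]
contact_force: [-0.8, -0.4, -0.9]
width: 0.0303
grip_force: 49.9
```

Run:
```python
from h import *
st()
d=snap('wrist','w6.png')
```

```text
t12.7 [0.6175 0.3018 0.19  ] xang 167.1 w 0.0303 [-0.8 -0.4 -0.9] q6 -0.96
```

View pics/w6.png

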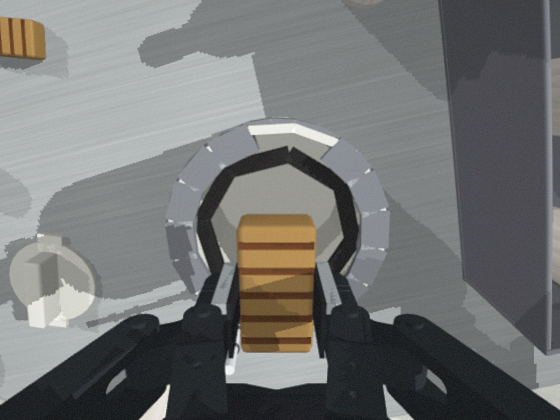

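Request:
step_arm --steps '[{"x":0.0,"y":0.0,"z":0.9,"roll":0.0},{"x":0.0,"y":0.0,"z":0.9,"roll":0.0},{"x":0.0,"y":0.0,"z":0.6,"roll":0.0},{"x":0.0,"y":0.0,"z":0.0,"roll":0.0},{"x":0.0,"y":0.0,"z":0.0,"roll":0.0}]'

```text
time_s: 13.12
tool_pos: [0.6174, 0.3, 0.1188]
orientation: [0.114, 0.994, -0.0, -0.001]
contact_force: [0.1, -0.7, 0.8]
width: 0.0303
grip_force: 49.9
```

Request:
step_arm --steps '[{"x":0.0,"y":0.0,"z":0.0,"roll":0.0},{"x":0.0,"y":0.0,"z":0.0,"roll":0.0},{"x":0.0,"y":0.0,"z":0.0,"roll":0.0},{"x":0.0,"y":0.0,"z":0.0,"roll":0.0},{"x":0.0,"y":0.0,"z":-0.8,"roll":0.0},{"x":0.0,"y":0.0,"z":-0.9,"roll":0.0},{"x":0.0,"y":0.0,"z":-0.9,"roll":0.0}]' --hand 44

```text
time_s: 13.7
tool_pos: [0.6175, 0.3009, 0.1979]
orientation: [0.113, 0.994, -0.0, -0.0]
contact_force: [0.8, 0.4, -0.2]
width: 0.0437
grip_force: 0.0
```

Request:
step_arm --steps '[{"x":0.32,"y":-0.94,"z":0.0,"roll":0.0},{"x":0.32,"y":-0.94,"z":0.0,"roll":0.0},{"x":0.32,"y":-0.94,"z":0.0,"roll":0.0},{"x":0.32,"y":-0.94,"z":0.0,"roll":0.0},{"x":0.32,"y":-0.94,"z":0.0,"roll":0.0},{"x":0.32,"y":-0.94,"z":0.0,"roll":0.0},{"x":0.32,"y":-0.94,"z":0.0,"roll":0.0},{"x":0.32,"y":-0.94,"z":0.0,"roll":0.0}]' --hand 60

```text
time_s: 14.37
tool_pos: [0.4914, 0.0974, 0.1973]
orientation: [0.113, 0.994, 0.0, 0.001]
contact_force: [0.3, 0.2, 0.2]
width: 0.06
grip_force: 0.0
```

Request:
step_arm --steps '[{"x":0.32,"y":-0.94,"z":0.6,"roll":0.0},{"x":0.32,"y":-0.94,"z":0.6,"roll":0.0},{"x":0.32,"y":-0.94,"z":0.6,"roll":0.0},{"x":0.32,"y":-0.94,"z":0.6,"roll":-0.5},{"x":0.0,"y":0.0,"z":0.0,"roll":0.0},{"x":0.0,"y":0.0,"z":0.0,"roll":0.0}]'

```text
time_s: 14.87
tool_pos: [0.4289, -0.0036, 0.1248]
orientation: [0.093, 0.996, 0.0, -0.0]
contact_force: [1.1, 0.3, 0.9]
width: 0.06
grip_force: 0.0
```

Run:
```python
from h import *
st()
d=snap('wrist','w7.png');topblocks(d)
d=snap('scene','s7.png');print('scene');print(blocks(d,.02,80))
P=cloud(d);m=(np.hypot(P[:,:,0]-.619,P[:,:,1]-.302)<.06)&(P[:,:,2]<.12);hsv=cv2.cvtColor(d['frame'],cv2.COLOR_RGB2HSV)
m&=cv2.inRange(hsv,(5,80,20),(22,255,255))>0;print('in can',m.sum(),P[m].mean(0) if m.sum() else '')
```

```text
t14.9 [ 0.4289 -0.0036  0.1248] xang 169.4 w 0.0600 [1.1 0.3 0.9] q6 -1.50
top 431 96 60 31 71 0.0193
top 428 -2 58 31 -10 0.0194
top 430 -90 59 32 -14 0.0192
top 512 -76 33 27 4 0.019
scene
[(515, -96, 60, 32, -84, [240.0, 236.0]), (430, -94, 61, 29, -16, [219.0, 224.0]), (428, -6, 60, 33, -10, [233.0, 205.0]), (431, 92, 60, 35, 72, [250.0, 185.0])]
in can 0
```

Request:
step_arm --steps '[{"x":0.0,"y":0.0,"z":1.0,"roll":0.0},{"x":0.0,"y":0.0,"z":1.0,"roll":0.0},{"x":0.0,"y":0.0,"z":1.0,"roll":0.0},{"x":0.0,"y":0.0,"z":1.0,"roll":0.0},{"x":0.0,"y":0.0,"z":0.4,"roll":0.0},{"x":0.0,"y":0.0,"z":0.2,"roll":0.0},{"x":0.0,"y":0.0,"z":0.0,"roll":0.0}]'

```text
time_s: 15.55
tool_pos: [0.4298, -0.0022, -0.0136]
orientation: [0.091, 0.996, 0.0, -0.0]
contact_force: [0.4, 0.3, 0.2]
width: 0.0601
grip_force: 0.0
```

Request:
step_arm --steps '[{"x":0.0,"y":0.0,"z":0.0,"roll":0.0},{"x":0.0,"y":0.0,"z":0.0,"roll":0.0},{"x":0.0,"y":0.0,"z":0.0,"roll":0.0},{"x":0.0,"y":0.0,"z":0.0,"roll":0.0},{"x":0.0,"y":0.0,"z":0.0,"roll":0.0}]' --hand 15

```text
time_s: 15.97
tool_pos: [0.4304, -0.0027, -0.0119]
orientation: [0.092, 0.996, 0.0, 0.001]
contact_force: [-1.0, 2.0, 6.7]
width: 0.0303
grip_force: 49.3
```

Request:
step_arm --steps '[{"x":0.0,"y":0.0,"z":-0.8,"roll":0.0},{"x":0.0,"y":0.0,"z":-1.0,"roll":0.0},{"x":0.0,"y":0.0,"z":-1.0,"roll":0.0},{"x":0.0,"y":0.0,"z":-1.0,"roll":0.0},{"x":0.0,"y":0.0,"z":-1.0,"roll":0.0},{"x":0.0,"y":0.0,"z":-1.0,"roll":0.0},{"x":0.0,"y":0.0,"z":-1.0,"roll":0.0}]'

```text
time_s: 16.55
tool_pos: [0.4292, -0.0028, 0.1934]
orientation: [0.092, 0.996, -0.0, 0.001]
contact_force: [0.2, -0.3, -0.7]
width: 0.0305
grip_force: 50.3
```

Request:
step_arm --steps '[{"x":-0.36,"y":0.93,"z":0.0,"roll":0.0},{"x":-0.36,"y":0.93,"z":0.0,"roll":0.0},{"x":-0.36,"y":0.93,"z":0.0,"roll":0.0},{"x":-0.36,"y":0.93,"z":0.0,"roll":0.0},{"x":-0.36,"y":0.93,"z":0.0,"roll":0.0},{"x":-0.36,"y":0.93,"z":0.0,"roll":0.0},{"x":-0.36,"y":0.93,"z":0.0,"roll":0.0},{"x":-0.36,"y":0.93,"z":0.0,"roll":0.0}]'

```text
time_s: 17.22
tool_pos: [0.5555, 0.2024, 0.192]
orientation: [0.091, 0.996, 0.0, 0.001]
contact_force: [1.0, -0.8, -0.4]
width: 0.0306
grip_force: 50.3
```

Request:
step_arm --steps '[{"x":-0.36,"y":0.93,"z":0.0,"roll":0.0},{"x":-0.36,"y":0.93,"z":0.0,"roll":0.0},{"x":-0.36,"y":0.93,"z":0.0,"roll":0.0},{"x":-0.36,"y":0.93,"z":0.0,"roll":0.0},{"x":0.0,"y":0.0,"z":0.0,"roll":0.0},{"x":0.0,"y":0.0,"z":0.0,"roll":0.0}]'

```text
time_s: 17.72
tool_pos: [0.6178, 0.3037, 0.1911]
orientation: [0.091, 0.996, 0.0, 0.0]
contact_force: [-0.7, -0.5, -0.5]
width: 0.0306
grip_force: 50.3
```

Request:
step_arm --steps '[{"x":0.0,"y":0.0,"z":0.6,"roll":0.0},{"x":0.0,"y":0.0,"z":0.9,"roll":0.0},{"x":0.0,"y":0.0,"z":0.9,"roll":0.0},{"x":0.0,"y":0.0,"z":0.0,"roll":0.0},{"x":0.0,"y":0.0,"z":0.0,"roll":0.0}]'

```text
time_s: 18.13
tool_pos: [0.6172, 0.3018, 0.119]
orientation: [0.092, 0.996, -0.0, -0.001]
contact_force: [-0.4, 0.4, 0.7]
width: 0.0305
grip_force: 50.3
```

Request:
step_arm --steps '[{"x":0.0,"y":0.0,"z":0.0,"roll":0.0},{"x":0.0,"y":0.0,"z":0.0,"roll":0.0},{"x":0.0,"y":0.0,"z":0.0,"roll":0.0},{"x":0.0,"y":0.0,"z":0.0,"roll":0.0},{"x":0.0,"y":0.0,"z":-0.8,"roll":0.0},{"x":0.0,"y":0.0,"z":-0.9,"roll":0.0},{"x":0.0,"y":0.0,"z":-0.8,"roll":0.0}]' --hand 44

```text
time_s: 18.72
tool_pos: [0.6178, 0.3028, 0.1956]
orientation: [0.091, 0.996, 0.0, 0.0]
contact_force: [0.6, -0.0, 0.2]
width: 0.044
grip_force: 0.0
```

Request:
step_arm --steps '[{"x":0.25,"y":-0.94,"z":0.0,"roll":0.0},{"x":0.25,"y":-0.94,"z":0.0,"roll":0.0},{"x":0.25,"y":-0.94,"z":0.0,"roll":0.0},{"x":0.25,"y":-0.94,"z":0.0,"roll":0.0},{"x":0.25,"y":-0.94,"z":0.0,"roll":0.0},{"x":0.25,"y":-0.94,"z":0.0,"roll":0.0},{"x":0.25,"y":-0.94,"z":0.0,"roll":0.0},{"x":0.25,"y":-0.94,"z":0.0,"roll":0.0}]' --hand 60

```text
time_s: 19.38
tool_pos: [0.5171, 0.0908, 0.1944]
orientation: [0.091, 0.996, 0.0, 0.001]
contact_force: [-0.0, -0.1, 0.4]
width: 0.0601
grip_force: 0.0
```

Request:
step_arm --steps '[{"x":0.25,"y":-0.94,"z":0.0,"roll":0.0},{"x":0.25,"y":-0.94,"z":0.0,"roll":0.0},{"x":0.25,"y":-0.94,"z":0.4,"roll":0.0},{"x":0.25,"y":-0.94,"z":0.5,"roll":0.0},{"x":0.25,"y":-0.94,"z":0.5,"roll":0.0},{"x":0.25,"y":-0.94,"z":0.5,"roll":0.0},{"x":0.25,"y":-0.94,"z":0.5,"roll":0.7},{"x":0.0,"y":0.0,"z":0.0,"roll":0.0}]'

```text
time_s: 20.05
tool_pos: [0.4275, -0.0953, 0.1201]
orientation: [0.125, 0.992, -0.0, -0.002]
contact_force: [-0.9, 1.3, 0.0]
width: 0.0599
grip_force: 0.0
```

Run:
```python
from h import *
st()
d=snap('wrist','w8.png');topblocks(d)
d=snap('scene','s8.png');print('scene');print(blocks(d,.02,80))
```

```text
t20.1 [ 0.4275 -0.0953  0.1201] xang 165.7 w 0.0599 [-0.9  1.3  0. ] q6 -1.65
top 434 104 79 32 71 0.0191
top 430 -90 59 31 -14 0.0193
top 520 -92 59 44 -84 0.0191
scene
[(515, -96, 60, 32, -84, [240.0, 236.0]), (430, -94, 61, 29, -16, [219.0, 224.0]), (431, 92, 60, 34, 71, [249.0, 185.0])]
```

Request:
step_arm --steps '[{"x":0.0,"y":0.1,"z":1.0,"roll":0.0},{"x":0.0,"y":0.0,"z":1.0,"roll":0.0},{"x":0.0,"y":0.0,"z":1.0,"roll":0.0},{"x":0.0,"y":0.0,"z":0.8,"roll":0.0},{"x":0.0,"y":0.0,"z":0.4,"roll":0.0},{"x":0.0,"y":0.0,"z":0.2,"roll":0.0},{"x":0.0,"y":0.0,"z":0.0,"roll":0.0}]'

```text
time_s: 20.73
tool_pos: [0.4313, -0.0891, -0.0105]
orientation: [0.121, 0.993, 0.0, -0.0]
contact_force: [0.3, 0.1, 0.9]
width: 0.0601
grip_force: 0.0
```

Request:
step_arm --steps '[{"x":0.0,"y":0.0,"z":0.0,"roll":0.0},{"x":0.0,"y":0.0,"z":0.0,"roll":0.0},{"x":0.0,"y":0.0,"z":0.0,"roll":0.0},{"x":0.0,"y":0.0,"z":0.0,"roll":0.0},{"x":0.0,"y":0.0,"z":0.0,"roll":0.0}]' --hand 15

```text
time_s: 21.15
tool_pos: [0.4318, -0.0898, -0.0088]
orientation: [0.122, 0.993, -0.0, 0.001]
contact_force: [-0.9, 2.7, 7.6]
width: 0.0302
grip_force: 49.1
```

Request:
step_arm --steps '[{"x":0.0,"y":0.0,"z":-0.8,"roll":0.0},{"x":0.0,"y":0.0,"z":-1.0,"roll":0.0},{"x":0.0,"y":0.0,"z":-1.0,"roll":0.0},{"x":0.0,"y":0.0,"z":-1.0,"roll":0.0},{"x":0.0,"y":0.0,"z":-1.0,"roll":0.0},{"x":0.0,"y":0.0,"z":-1.0,"roll":0.0},{"x":0.0,"y":0.0,"z":-1.0,"roll":0.0}]'

```text
time_s: 21.73
tool_pos: [0.4306, -0.0896, 0.1964]
orientation: [0.122, 0.993, -0.0, 0.001]
contact_force: [0.7, -0.2, -0.5]
width: 0.0299
grip_force: 50.4
```

Request:
step_arm --steps '[{"x":-0.19,"y":0.95,"z":0.0,"roll":0.0},{"x":-0.19,"y":0.95,"z":0.0,"roll":0.0},{"x":-0.19,"y":0.95,"z":0.0,"roll":0.0},{"x":-0.19,"y":0.95,"z":0.0,"roll":0.0},{"x":-0.19,"y":0.95,"z":0.0,"roll":0.0},{"x":-0.19,"y":0.95,"z":0.0,"roll":0.0},{"x":-0.19,"y":0.95,"z":0.0,"roll":0.0},{"x":-0.19,"y":0.95,"z":0.0,"roll":0.0}]'

```text
time_s: 22.4
tool_pos: [0.5306, 0.122, 0.1949]
orientation: [0.122, 0.993, 0.0, 0.001]
contact_force: [-0.4, -0.5, -0.2]
width: 0.0306
grip_force: 50.4
```

Request:
step_arm --steps '[{"x":-0.19,"y":0.95,"z":0.0,"roll":0.0},{"x":-0.19,"y":0.95,"z":0.0,"roll":0.0},{"x":-0.19,"y":0.95,"z":0.0,"roll":0.0},{"x":-0.19,"y":0.95,"z":0.0,"roll":0.0},{"x":-0.19,"y":0.95,"z":0.0,"roll":0.0},{"x":-0.19,"y":0.9,"z":0.0,"roll":0.0},{"x":0.0,"y":0.0,"z":0.0,"roll":0.0},{"x":0.0,"y":0.0,"z":0.0,"roll":0.0}]'

```text
time_s: 23.07
tool_pos: [0.6043, 0.2776, 0.1942]
orientation: [0.121, 0.993, 0.0, 0.0]
contact_force: [-0.2, -0.5, -1.0]
width: 0.0302
grip_force: 50.4
```

Request:
step_arm --steps '[{"x":-0.27,"y":0.9,"z":0.0,"roll":0.0},{"x":0.0,"y":0.0,"z":0.0,"roll":0.0},{"x":0.0,"y":0.0,"z":0.6,"roll":0.0},{"x":0.0,"y":0.0,"z":0.9,"roll":0.0},{"x":0.0,"y":0.0,"z":1.0,"roll":0.0},{"x":0.0,"y":0.0,"z":0.0,"roll":0.0},{"x":0.0,"y":0.0,"z":0.0,"roll":0.0}]'

```text
time_s: 23.65
tool_pos: [0.6181, 0.2998, 0.1187]
orientation: [0.122, 0.993, -0.001, -0.001]
contact_force: [-0.1, 1.1, 0.7]
width: 0.0302
grip_force: 50.4
```

Request:
step_arm --steps '[{"x":0.0,"y":0.0,"z":0.0,"roll":0.0},{"x":0.0,"y":0.0,"z":0.0,"roll":0.0},{"x":0.0,"y":0.0,"z":0.0,"roll":0.0},{"x":0.0,"y":0.0,"z":0.0,"roll":0.0},{"x":0.0,"y":0.0,"z":-0.8,"roll":0.0},{"x":0.0,"y":0.0,"z":-0.9,"roll":0.0},{"x":0.0,"y":0.0,"z":-0.8,"roll":0.0}]' --hand 44

```text
time_s: 24.23
tool_pos: [0.6189, 0.3009, 0.1957]
orientation: [0.122, 0.993, 0.0, 0.0]
contact_force: [0.0, 0.4, 0.2]
width: 0.044
grip_force: 0.0
```

Request:
step_arm --steps '[{"x":0.54,"y":-1.0,"z":0.0,"roll":0.0},{"x":0.54,"y":-1.0,"z":0.0,"roll":0.0},{"x":0.54,"y":-1.0,"z":0.0,"roll":0.0},{"x":0.54,"y":-1.0,"z":0.0,"roll":0.0},{"x":0.54,"y":-1.0,"z":0.0,"roll":0.0},{"x":0.54,"y":-1.0,"z":0.0,"roll":0.0},{"x":0.54,"y":-1.0,"z":0.0,"roll":0.0},{"x":0.54,"y":-1.0,"z":0.0,"roll":0.0}]' --hand 60

```text
time_s: 24.9
tool_pos: [0.4339, 0.0984, 0.1943]
orientation: [0.122, 0.993, 0.0, 0.001]
contact_force: [0.4, -0.8, 1.4]
width: 0.0598
grip_force: 0.0
```

Request:
step_arm --steps '[{"x":0.0,"y":-0.2,"z":0.0,"roll":1.0},{"x":0.0,"y":0.0,"z":0.3,"roll":1.0},{"x":0.0,"y":0.0,"z":0.3,"roll":1.0},{"x":0.0,"y":0.0,"z":0.3,"roll":1.0},{"x":0.0,"y":0.0,"z":0.3,"roll":1.0},{"x":0.0,"y":0.0,"z":0.3,"roll":1.0},{"x":0.0,"y":0.0,"z":0.3,"roll":1.0},{"x":0.0,"y":0.0,"z":0.3,"roll":1.0}]'

```text
time_s: 25.57
tool_pos: [0.4339, 0.0936, 0.131]
orientation: [0.456, 0.89, 0.0, 0.001]
contact_force: [-0.1, -0.3, 0.0]
width: 0.0597
grip_force: 0.0
```

Request:
step_arm --steps '[{"x":0.0,"y":0.0,"z":0.0,"roll":1.0},{"x":0.0,"y":0.0,"z":0.0,"roll":1.0},{"x":0.0,"y":0.0,"z":0.0,"roll":1.0},{"x":0.0,"y":0.0,"z":0.0,"roll":1.0},{"x":0.0,"y":0.0,"z":0.0,"roll":1.0},{"x":0.0,"y":0.0,"z":0.0,"roll":1.0},{"x":0.0,"y":0.0,"z":0.0,"roll":1.0},{"x":0.0,"y":0.0,"z":0.0,"roll":1.0}]'

```text
time_s: 26.23
tool_pos: [0.4339, 0.0936, 0.1314]
orientation: [0.733, 0.68, 0.0, 0.0]
contact_force: [-0.3, 0.7, 0.2]
width: 0.0598
grip_force: 0.0
```

Request:
step_arm --steps '[{"x":0.0,"y":0.0,"z":0.0,"roll":1.0},{"x":0.0,"y":0.0,"z":0.0,"roll":1.0},{"x":0.0,"y":0.0,"z":0.0,"roll":1.0},{"x":0.0,"y":0.0,"z":0.0,"roll":0.0},{"x":0.0,"y":0.0,"z":0.0,"roll":0.0}]'

```text
time_s: 26.65
tool_pos: [0.4338, 0.0936, 0.1312]
orientation: [0.813, 0.582, 0.0, 0.0]
contact_force: [0.2, -0.4, 0.2]
width: 0.0602
grip_force: 0.0
```

Run:
```python
from h import *
st()
d=snap('wrist','w9.png');topblocks(d)
d=snap('scene','s9.png');print('scene');print(blocks(d,.02,80))
```

```text
t26.6 [0.4338 0.0936 0.1312] xang 71.2 w 0.0602 [ 0.2 -0.4  0.2] q6 0.44
top 432 97 59 31 71 0.0193
scene
[(515, -96, 60, 32, -84, [240.0, 236.0]), (431, 92, 60, 34, 71, [250.0, 185.0])]
```

Request:
step_arm --steps '[{"x":0.0,"y":0.0,"z":1.0,"roll":0.0},{"x":0.0,"y":0.0,"z":1.0,"roll":0.0},{"x":0.0,"y":0.0,"z":1.0,"roll":0.0},{"x":0.0,"y":0.0,"z":1.0,"roll":0.0},{"x":0.0,"y":0.0,"z":0.6,"roll":0.0},{"x":0.0,"y":0.0,"z":0.2,"roll":0.0},{"x":0.0,"y":0.0,"z":0.0,"roll":0.0}]'

```text
time_s: 27.33
tool_pos: [0.4329, 0.0935, -0.0141]
orientation: [0.814, 0.581, -0.001, -0.001]
contact_force: [0.3, 0.3, -0.3]
width: 0.0602
grip_force: 0.0
```

Request:
step_arm --steps '[{"x":0.0,"y":0.0,"z":0.0,"roll":0.0},{"x":0.0,"y":0.0,"z":0.0,"roll":0.0},{"x":0.0,"y":0.0,"z":0.0,"roll":0.0},{"x":0.0,"y":0.0,"z":0.0,"roll":0.0},{"x":0.0,"y":0.0,"z":0.0,"roll":0.0}]' --hand 15

```text
time_s: 27.75
tool_pos: [0.4344, 0.0936, -0.0117]
orientation: [0.814, 0.581, 0.001, 0.001]
contact_force: [-1.5, -0.4, 6.9]
width: 0.0306
grip_force: 49.6
```

Request:
step_arm --steps '[{"x":0.0,"y":0.0,"z":-0.8,"roll":0.0},{"x":0.0,"y":0.0,"z":-1.0,"roll":0.0},{"x":0.0,"y":0.0,"z":-1.0,"roll":0.0},{"x":0.0,"y":0.0,"z":-1.0,"roll":0.0},{"x":0.0,"y":0.0,"z":-1.0,"roll":0.0},{"x":0.0,"y":0.0,"z":-1.0,"roll":0.0},{"x":0.0,"y":0.0,"z":-1.0,"roll":0.0}]'

```text
time_s: 28.33
tool_pos: [0.4333, 0.0935, 0.1935]
orientation: [0.814, 0.581, 0.001, 0.0]
contact_force: [1.4, -0.1, -1.3]
width: 0.0304
grip_force: 50.3
```

Request:
step_arm --steps '[{"x":0.95,"y":0.4,"z":0.0,"roll":0.0},{"x":0.95,"y":0.4,"z":0.0,"roll":0.0},{"x":0.95,"y":0.4,"z":0.0,"roll":0.0},{"x":0.95,"y":0.4,"z":0.0,"roll":0.0},{"x":0.95,"y":0.4,"z":0.0,"roll":0.0},{"x":0.95,"y":0.4,"z":0.0,"roll":0.0},{"x":0.95,"y":0.4,"z":0.0,"roll":0.0},{"x":0.95,"y":0.4,"z":0.0,"roll":0.0}]'

```text
time_s: 29.0
tool_pos: [0.5993, 0.2791, 0.1921]
orientation: [0.814, 0.581, 0.001, 0.0]
contact_force: [-0.1, -1.2, 0.5]
width: 0.0305
grip_force: 50.3
```

Request:
step_arm --steps '[{"x":0.95,"y":0.4,"z":0.0,"roll":0.0},{"x":0.0,"y":0.0,"z":0.0,"roll":0.0},{"x":0.0,"y":0.0,"z":0.0,"roll":0.0}]'

```text
time_s: 29.25
tool_pos: [0.6193, 0.3016, 0.1911]
orientation: [0.814, 0.581, 0.0, 0.0]
contact_force: [-0.9, -0.2, -0.3]
width: 0.0305
grip_force: 50.3
```

Request:
step_arm --steps '[{"x":0.0,"y":0.0,"z":0.6,"roll":0.0},{"x":0.0,"y":0.0,"z":0.9,"roll":0.0},{"x":0.0,"y":0.0,"z":0.9,"roll":0.0},{"x":0.0,"y":0.0,"z":0.0,"roll":0.0},{"x":0.0,"y":0.0,"z":0.0,"roll":0.0}]'

```text
time_s: 29.67
tool_pos: [0.6184, 0.3, 0.1191]
orientation: [0.814, 0.581, -0.001, -0.0]
contact_force: [0.1, 0.8, 0.5]
width: 0.0307
grip_force: 50.3
```

Request:
step_arm --steps '[{"x":0.0,"y":0.0,"z":0.0,"roll":0.0},{"x":0.0,"y":0.0,"z":0.0,"roll":0.0},{"x":0.0,"y":0.0,"z":0.0,"roll":0.0},{"x":0.0,"y":0.0,"z":0.0,"roll":0.0},{"x":0.0,"y":0.0,"z":-0.8,"roll":0.0},{"x":0.0,"y":0.0,"z":-0.9,"roll":0.0},{"x":0.0,"y":0.0,"z":-0.8,"roll":0.0}]' --hand 44

```text
time_s: 30.25
tool_pos: [0.6192, 0.3009, 0.1956]
orientation: [0.814, 0.581, 0.0, 0.0]
contact_force: [1.4, 0.1, 0.5]
width: 0.0441
grip_force: 0.0
```

Request:
step_arm --steps '[{"x":-0.97,"y":0.07,"z":0.0,"roll":0.0},{"x":-0.97,"y":0.07,"z":0.0,"roll":0.0},{"x":-0.97,"y":0.07,"z":0.0,"roll":0.0},{"x":-0.97,"y":0.07,"z":0.0,"roll":0.0},{"x":-0.97,"y":0.07,"z":0.0,"roll":0.0},{"x":-0.97,"y":0.07,"z":0.0,"roll":0.0},{"x":-0.97,"y":0.07,"z":0.0,"roll":0.0},{"x":-0.97,"y":0.07,"z":0.0,"roll":0.0}]' --hand 60

```text
time_s: 30.92
tool_pos: [0.5589, 0.0741, 0.1945]
orientation: [0.814, 0.581, 0.0, 0.0]
contact_force: [0.2, 0.1, -0.4]
width: 0.0598
grip_force: 0.0
```

Request:
step_arm --steps '[{"x":-0.97,"y":0.07,"z":0.0,"roll":0.0},{"x":-0.97,"y":0.07,"z":0.0,"roll":0.0},{"x":-0.97,"y":0.07,"z":0.0,"roll":0.0},{"x":-0.97,"y":0.07,"z":0.0,"roll":0.0},{"x":-0.97,"y":0.07,"z":0.0,"roll":0.0},{"x":-0.97,"y":0.07,"z":0.0,"roll":0.0},{"x":0.0,"y":0.0,"z":0.3,"roll":-1.0},{"x":0.0,"y":0.0,"z":0.3,"roll":-1.0}]'

```text
time_s: 31.58
tool_pos: [0.5145, -0.0955, 0.1766]
orientation: [0.76, 0.65, 0.001, 0.001]
contact_force: [-0.8, 1.1, -0.8]
width: 0.0601
grip_force: 0.0
```

Request:
step_arm --steps '[{"x":0.0,"y":0.0,"z":0.5,"roll":-1.0},{"x":0.0,"y":0.0,"z":0.5,"roll":-1.0},{"x":0.0,"y":0.0,"z":0.5,"roll":-1.0},{"x":0.0,"y":0.0,"z":0.0,"roll":0.0},{"x":0.0,"y":0.0,"z":0.0,"roll":0.0}]'

```text
time_s: 32.0
tool_pos: [0.5143, -0.0938, 0.1311]
orientation: [0.67, 0.742, -0.0, -0.0]
contact_force: [0.3, 0.5, 0.6]
width: 0.06
grip_force: 0.0
```

Run:
```python
from h import *
st()
d=snap('wrist','w10.png');topblocks(d)
d=snap('scene','s10.png');print('scene');print(blocks(d,.02,80))
```

```text
t32.0 [ 0.5143 -0.0938  0.1311] xang 95.9 w 0.0600 [0.3 0.5 0.6] q6 -0.37
top 514 -93 59 31 -83 0.0193
scene
[(515, -96, 60, 32, -84, [240.0, 236.0])]
```

Request:
step_arm --steps '[{"x":0.0,"y":0.0,"z":1.0,"roll":0.0},{"x":0.0,"y":0.0,"z":1.0,"roll":0.0},{"x":0.0,"y":0.0,"z":1.0,"roll":0.0},{"x":0.0,"y":0.0,"z":1.0,"roll":0.0},{"x":0.0,"y":0.0,"z":0.6,"roll":0.0},{"x":0.0,"y":0.0,"z":0.2,"roll":0.0},{"x":0.0,"y":0.0,"z":0.0,"roll":0.0}]'

```text
time_s: 32.68
tool_pos: [0.5143, -0.0938, -0.0135]
orientation: [0.67, 0.743, -0.0, -0.0]
contact_force: [0.9, -0.5, 0.4]
width: 0.0599
grip_force: 0.0
```

Request:
step_arm --steps '[{"x":0.0,"y":0.0,"z":0.0,"roll":0.0},{"x":0.0,"y":0.0,"z":0.0,"roll":0.0},{"x":0.0,"y":0.0,"z":0.0,"roll":0.0},{"x":0.0,"y":0.0,"z":0.0,"roll":0.0},{"x":0.0,"y":0.0,"z":0.0,"roll":0.0}]' --hand 15

```text
time_s: 33.1
tool_pos: [0.5155, -0.0942, -0.0114]
orientation: [0.669, 0.743, 0.001, 0.001]
contact_force: [-0.4, -0.1, 6.5]
width: 0.0304
grip_force: 49.9
```

Request:
step_arm --steps '[{"x":0.0,"y":0.0,"z":-0.8,"roll":0.0},{"x":0.0,"y":0.0,"z":-1.0,"roll":0.0},{"x":0.0,"y":0.0,"z":-1.0,"roll":0.0},{"x":0.0,"y":0.0,"z":-1.0,"roll":0.0},{"x":0.0,"y":0.0,"z":-1.0,"roll":0.0},{"x":0.0,"y":0.0,"z":-1.0,"roll":0.0},{"x":0.0,"y":0.0,"z":-1.0,"roll":0.0}]'

```text
time_s: 33.68
tool_pos: [0.5143, -0.0938, 0.1937]
orientation: [0.669, 0.743, 0.0, 0.001]
contact_force: [-0.3, 0.1, -0.6]
width: 0.0303
grip_force: 50.0
```

Request:
step_arm --steps '[{"x":0.91,"y":0.34,"z":0.0,"roll":0.0},{"x":0.91,"y":0.34,"z":0.0,"roll":0.0},{"x":0.91,"y":0.34,"z":0.0,"roll":0.0},{"x":0.91,"y":0.34,"z":0.0,"roll":0.0},{"x":0.91,"y":0.34,"z":0.0,"roll":0.0},{"x":0.91,"y":0.34,"z":0.0,"roll":0.0},{"x":0.91,"y":0.34,"z":0.0,"roll":0.0},{"x":0.91,"y":0.34,"z":0.0,"roll":0.0}]'

```text
time_s: 34.35
tool_pos: [0.5729, 0.1334, 0.1922]
orientation: [0.669, 0.743, 0.001, 0.001]
contact_force: [0.6, -1.2, -1.5]
width: 0.0305
grip_force: 50.0
```

Request:
step_arm --steps '[{"x":0.91,"y":0.34,"z":0.0,"roll":0.0},{"x":0.91,"y":0.34,"z":0.0,"roll":0.0},{"x":0.91,"y":0.34,"z":0.0,"roll":0.0},{"x":0.91,"y":0.34,"z":0.0,"roll":0.0},{"x":0.91,"y":0.34,"z":0.0,"roll":0.0},{"x":0.91,"y":0.34,"z":0.0,"roll":0.0},{"x":0.0,"y":0.0,"z":0.0,"roll":0.0},{"x":0.0,"y":0.0,"z":0.0,"roll":0.0}]'

```text
time_s: 35.02
tool_pos: [0.6162, 0.3023, 0.1915]
orientation: [0.669, 0.744, 0.0, 0.0]
contact_force: [-0.5, 0.4, -0.9]
width: 0.0307
grip_force: 50.0
```

Request:
step_arm --steps '[{"x":0.0,"y":0.07,"z":0.6,"roll":0.0},{"x":0.0,"y":0.0,"z":0.9,"roll":0.0},{"x":0.0,"y":0.0,"z":0.9,"roll":0.0},{"x":0.0,"y":0.0,"z":0.0,"roll":0.0},{"x":0.0,"y":0.0,"z":0.0,"roll":0.0}]'

```text
time_s: 35.43
tool_pos: [0.6181, 0.3003, 0.119]
orientation: [0.669, 0.743, -0.001, -0.0]
contact_force: [0.4, -0.5, 0.8]
width: 0.0307
grip_force: 50.0
```

Request:
step_arm --steps '[{"x":0.0,"y":0.0,"z":0.0,"roll":0.0},{"x":0.0,"y":0.0,"z":0.0,"roll":0.0},{"x":0.0,"y":0.0,"z":0.0,"roll":0.0},{"x":0.0,"y":0.0,"z":0.0,"roll":0.0},{"x":0.0,"y":0.0,"z":-0.8,"roll":0.0},{"x":0.0,"y":0.0,"z":-0.9,"roll":0.0},{"x":0.0,"y":0.0,"z":-0.9,"roll":0.0},{"x":0.0,"y":0.0,"z":-0.6,"roll":0.0}]' --hand 44

```text
time_s: 36.1
tool_pos: [0.6191, 0.3017, 0.2183]
orientation: [0.669, 0.743, 0.002, 0.001]
contact_force: [0.2, -0.1, -0.1]
width: 0.0441
grip_force: 0.0
```

Run:
```python
from h import *
st()
d=snap('wrist','w11.png');P=cloud(d)
hsv=cv2.cvtColor(d['frame'],cv2.COLOR_RGB2HSV)
m=cv2.inRange(hsv,(5,80,20),(22,255,255))>0
m&=np.hypot(P[:,:,0]-.619,P[:,:,1]-.302)<.062
z=P[:,:,2][m];print('blk z',m.sum(),np.percentile(z,[1,10,25,50,75,90,99]).round(3))
# seal ring dark / rim circle, and mouth centre from hole
rim=P[(abs(P[:,:,2]-.15)<.003)&(np.hypot(P[:,:,0]-.619,P[:,:,1]-.302)<.075)]
A=np.c_[2*rim[:,:2],np.ones(len(rim))]
print('rim pts',len(rim),rim[:,:2].min(0),rim[:,:2].max(0))
d=snap('scene');print(blocks(d,.02,80))
X=cloud(d).reshape(-1,3);b=X[(X[:,2]>.034)&(X[:,2]<.042)&(abs(X[:,0]-.67)<.06)&(abs(X[:,1]-.035)<.06)]
print('lid',len(b),cv2.minAreaRect((b[:,:2]*1000).astype(np.float32)))
```

```text
t36.1 [0.6191 0.3017 0.2183] xang 96.0 w 0.0441 [ 0.2 -0.1 -0.1] q6 0.28
blk z 4176 [0.026 0.028 0.042 0.06  0.074 0.081 0.141]
rim pts 10394 [0.55122541 0.23388474] [0.68848591 0.37177084]
[]
lid 104 ((668.3594970703125, 32.52073287963867), (19.132671356201172, 74.43062591552734), 69.05471801757812)
```

View pics/w11.png

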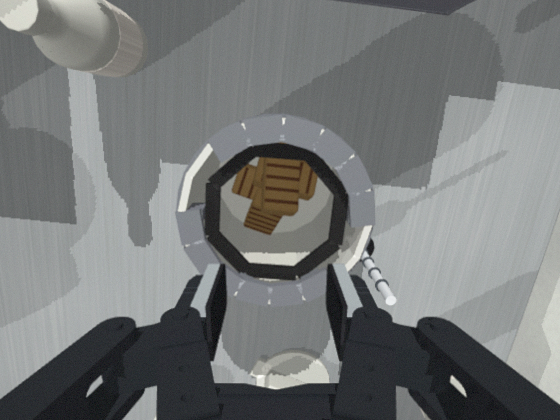

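Request:
step_arm --steps '[{"x":-0.9,"y":0.08,"z":0.0,"roll":0.0},{"x":-0.9,"y":0.08,"z":0.0,"roll":0.0},{"x":-0.9,"y":0.08,"z":0.0,"roll":0.0},{"x":-0.9,"y":0.08,"z":0.0,"roll":0.0},{"x":-0.9,"y":0.07,"z":0.0,"roll":0.0},{"x":-0.9,"y":0.07,"z":0.0,"roll":0.0},{"x":-0.9,"y":0.07,"z":0.0,"roll":0.0},{"x":-0.9,"y":0.07,"z":0.0,"roll":0.0}]' --hand 55

```text
time_s: 36.87
tool_pos: [0.6588, 0.0871, 0.2141]
orientation: [0.669, 0.743, -0.0, -0.0]
contact_force: [1.0, 0.4, 0.1]
width: 0.055
grip_force: 0.0
```

Request:
step_arm --steps '[{"x":-0.9,"y":0.07,"z":0.0,"roll":0.0},{"x":-0.9,"y":0.07,"z":0.0,"roll":0.0},{"x":0.0,"y":0.0,"z":0.6,"roll":-1.0},{"x":0.0,"y":0.0,"z":0.6,"roll":-1.0},{"x":0.0,"y":0.0,"z":0.6,"roll":-1.0},{"x":0.0,"y":0.0,"z":0.6,"roll":-1.0},{"x":0.0,"y":0.0,"z":0.0,"roll":-1.0},{"x":0.0,"y":0.0,"z":0.0,"roll":-1.0}]'

```text
time_s: 37.53
tool_pos: [0.6677, 0.0352, 0.1406]
orientation: [0.452, 0.892, -0.001, -0.002]
contact_force: [0.4, 0.6, 0.3]
width: 0.0553
grip_force: 0.0
```

Request:
step_arm --steps '[{"x":0.0,"y":0.0,"z":0.0,"roll":-1.0},{"x":0.0,"y":0.0,"z":0.0,"roll":-1.0},{"x":0.0,"y":0.0,"z":0.0,"roll":-1.0},{"x":0.0,"y":0.0,"z":0.0,"roll":-1.0},{"x":0.0,"y":0.0,"z":0.0,"roll":-1.0},{"x":0.0,"y":0.0,"z":0.0,"roll":-1.0},{"x":0.0,"y":0.0,"z":0.0,"roll":-0.8},{"x":0.0,"y":0.0,"z":0.0,"roll":0.0}]'

```text
time_s: 38.2
tool_pos: [0.6684, 0.0352, 0.1421]
orientation: [0.172, 0.985, -0.0, -0.0]
contact_force: [-0.1, -0.1, 0.0]
width: 0.0552
grip_force: 0.0
```

Run:
```python
from h import *
st()
d=snap('wrist','w12.png');X=cloud(d).reshape(-1,3)
b=X[(X[:,2]>.033)&(X[:,2]<.042)&(abs(X[:,0]-.67)<.06)&(abs(X[:,1]-.035)<.06)]
print('lid',len(b),cv2.minAreaRect((b[:,:2]*1000).astype(np.float32)))
```

```text
t38.2 [0.6684 0.0352 0.1421] xang 160.2 w 0.0552 [-0.1 -0.1  0. ] q6 -1.24
lid 2104 ((670.3287353515625, 35.817420959472656), (18.009326934814453, 75.04964447021484), 69.67464447021484)
```

Request:
step_arm --steps '[{"x":-0.04,"y":0.01,"z":1.0,"roll":0.0},{"x":0.0,"y":0.0,"z":1.0,"roll":0.0},{"x":0.0,"y":0.0,"z":1.0,"roll":0.0},{"x":0.0,"y":0.0,"z":1.0,"roll":0.0},{"x":0.0,"y":0.0,"z":0.5,"roll":0.0},{"x":0.0,"y":0.0,"z":0.23,"roll":0.0},{"x":0.0,"y":0.0,"z":0.0,"roll":0.0},{"x":0.0,"y":0.0,"z":0.0,"roll":0.0}]'

```text
time_s: 38.92
tool_pos: [0.6708, 0.035, 0.0021]
orientation: [0.174, 0.985, 0.0, 0.001]
contact_force: [-0.1, -0.6, 0.8]
width: 0.055
grip_force: 0.0
```

Request:
step_arm --steps '[{"x":0.0,"y":0.0,"z":0.0,"roll":0.0},{"x":0.0,"y":0.0,"z":0.0,"roll":0.0},{"x":0.0,"y":0.0,"z":0.0,"roll":0.0},{"x":0.0,"y":0.0,"z":0.0,"roll":0.0},{"x":0.0,"y":0.0,"z":0.0,"roll":0.0},{"x":0.0,"y":0.0,"z":0.0,"roll":0.0}]' --hand 8 --squeeze 80

```text
time_s: 39.42
tool_pos: [0.6709, 0.035, 0.0025]
orientation: [0.174, 0.985, 0.0, 0.001]
contact_force: [-2.0, -0.1, 7.2]
width: 0.0156
grip_force: 80.3
```

Request:
step_arm --steps '[{"x":0.0,"y":0.0,"z":-0.5,"roll":0.0},{"x":0.0,"y":0.0,"z":-1.0,"roll":0.0},{"x":0.0,"y":0.0,"z":-1.0,"roll":0.0},{"x":0.0,"y":0.0,"z":-1.0,"roll":0.0},{"x":0.0,"y":0.0,"z":-1.0,"roll":0.0},{"x":0.0,"y":0.0,"z":-1.0,"roll":0.0},{"x":0.0,"y":0.0,"z":-1.0,"roll":0.0},{"x":0.0,"y":0.0,"z":0.0,"roll":0.0}]'

```text
time_s: 40.08
tool_pos: [0.6724, 0.0351, 0.204]
orientation: [0.174, 0.985, 0.001, 0.005]
contact_force: [0.9, 0.3, -0.8]
width: 0.0162
grip_force: 79.3
```

Request:
step_arm --steps '[{"x":0.58,"y":0.97,"z":0.0,"roll":0.0},{"x":0.58,"y":0.97,"z":0.0,"roll":0.0},{"x":0.58,"y":0.97,"z":0.0,"roll":0.0},{"x":0.58,"y":0.97,"z":0.0,"roll":0.0},{"x":0.58,"y":0.97,"z":0.0,"roll":0.0},{"x":0.57,"y":0.97,"z":0.0,"roll":0.0},{"x":0.57,"y":0.97,"z":0.0,"roll":0.0},{"x":0.57,"y":0.97,"z":0.0,"roll":0.0}]'

```text
time_s: 40.75
tool_pos: [0.6189, 0.3026, 0.1966]
orientation: [0.174, 0.985, 0.0, 0.0]
contact_force: [0.1, -0.2, -1.8]
width: 0.0157
grip_force: 79.2
```

Request:
step_arm --steps '[{"x":0.0,"y":0.0,"z":0.0,"roll":0.0},{"x":0.0,"y":0.0,"z":0.0,"roll":0.0},{"x":0.0,"y":0.0,"z":0.0,"roll":0.0}]'

```text
time_s: 41.0
tool_pos: [0.6195, 0.3008, 0.1962]
orientation: [0.173, 0.985, -0.0, 0.0]
contact_force: [-0.1, -0.6, -1.4]
width: 0.0163
grip_force: 79.2
```

Run:
```python
from h import *
st()
d=snap('wrist','w13.png');X=cloud(d).reshape(-1,3);s=env.get_state()
b=X[(X[:,2]>.2)&(X[:,2]<.25)&(np.hypot(X[:,0]-.619,X[:,1]-.302)<.06)]
C=(b-s['tool_pos'])@Ro.from_quat(s['orientation']).as_matrix()
print(len(b),np.histogram(b[:,2],12))
```

```text
t41.0 [0.6195 0.3008 0.1962] xang 160.0 w 0.0163 [-0.1 -0.6 -1.4] q6 -0.84
10720 (array([ 799,   81,   86,   96,  126,  284,  653, 6934,  399,  435,  465,
        362]), array([0.20000007, 0.20416584, 0.20833161, 0.21249737, 0.21666314,
       0.22082891, 0.22499467, 0.22916044, 0.23332621, 0.23749198,
       0.24165774, 0.24582351, 0.24998928]))
```

View pics/w13.png

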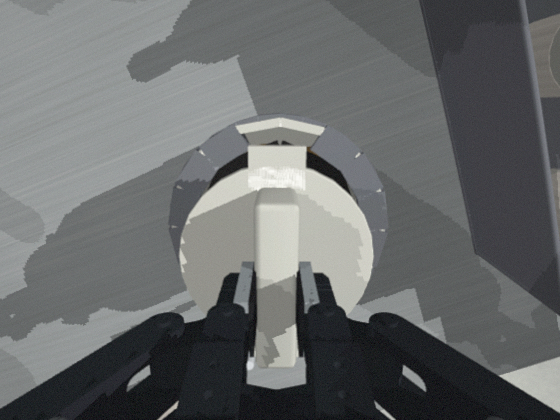

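Request:
step_arm --steps '[{"x":-0.01,"y":0.03,"z":0.7,"roll":0.0},{"x":0.0,"y":0.0,"z":0.4,"roll":0.0},{"x":0.0,"y":0.0,"z":0.3,"roll":0.0},{"x":0.0,"y":0.0,"z":0.25,"roll":0.0},{"x":0.0,"y":0.0,"z":0.0,"roll":0.0},{"x":0.0,"y":0.0,"z":0.0,"roll":0.0}]'

```text
time_s: 41.55
tool_pos: [0.6204, 0.3016, 0.1465]
orientation: [0.174, 0.985, -0.0, -0.0]
contact_force: [0.2, -0.0, -1.7]
width: 0.0158
grip_force: 79.2
```

Request:
step_arm --steps '[{"x":0.0,"y":0.0,"z":0.15,"roll":0.0},{"x":0.0,"y":0.0,"z":0.15,"roll":0.0},{"x":0.0,"y":0.0,"z":0.1,"roll":0.0},{"x":0.0,"y":0.0,"z":0.0,"roll":0.0},{"x":0.0,"y":0.0,"z":0.0,"roll":0.0}]'

```text
time_s: 41.97
tool_pos: [0.621, 0.3021, 0.1352]
orientation: [0.174, 0.985, 0.0, 0.001]
contact_force: [2.9, -0.2, 6.0]
width: 0.0161
grip_force: 80.2
```

Request:
step_arm --steps '[{"x":0.0,"y":0.0,"z":0.06,"roll":0.0},{"x":0.0,"y":0.0,"z":0.0,"roll":0.0},{"x":0.0,"y":0.0,"z":0.0,"roll":1.0},{"x":0.0,"y":0.0,"z":0.0,"roll":1.0},{"x":0.0,"y":0.0,"z":0.0,"roll":0.0}]'

```text
time_s: 42.38
tool_pos: [0.6207, 0.3021, 0.1335]
orientation: [0.261, 0.965, 0.0, 0.001]
contact_force: [0.3, -1.3, 6.5]
width: 0.0157
grip_force: 80.3
```

Run:
```python
from h import *
st();print(env.get_state()['torque'].round(2))
```

```text
t42.4 [0.6207 0.3021 0.1335] xang 149.7 w 0.0157 [ 0.3 -1.3  6.5] q6 -0.66
[-0.02 -0.02 -0.2 ]
```

Request:
step_arm --steps '[{"x":0.0,"y":0.0,"z":0.0,"roll":1.0},{"x":0.0,"y":0.0,"z":0.0,"roll":1.0},{"x":0.0,"y":0.0,"z":0.0,"roll":1.0},{"x":0.0,"y":0.0,"z":0.0,"roll":1.0},{"x":0.0,"y":0.0,"z":0.0,"roll":1.0},{"x":0.0,"y":0.0,"z":0.0,"roll":0.0}]'

```text
time_s: 42.88
tool_pos: [0.6206, 0.3021, 0.1335]
orientation: [0.464, 0.886, 0.001, 0.0]
contact_force: [0.4, 0.6, 5.4]
width: 0.0159
grip_force: 80.3
```

Request:
step_arm --steps '[{"x":0.0,"y":0.0,"z":0.0,"roll":1.0},{"x":0.0,"y":0.0,"z":0.0,"roll":1.0},{"x":0.0,"y":0.0,"z":0.0,"roll":1.0},{"x":0.0,"y":0.0,"z":0.0,"roll":1.0},{"x":0.0,"y":0.0,"z":0.0,"roll":1.0},{"x":0.0,"y":0.0,"z":0.0,"roll":0.4},{"x":0.0,"y":0.0,"z":0.0,"roll":0.0},{"x":0.0,"y":0.0,"z":0.0,"roll":0.0}]'

```text
time_s: 43.55
tool_pos: [0.6206, 0.3022, 0.1335]
orientation: [0.656, 0.755, 0.001, 0.0]
contact_force: [-0.4, -0.1, 6.4]
width: 0.0157
grip_force: 80.3
```

Run:
```python
from h import *
st();print(env.get_state()['torque'].round(2))
d=snap('wrist','w14.png');X=cloud(d).reshape(-1,3)
b=X[(X[:,2]>.160)&(X[:,2]<.176)&(np.hypot(X[:,0]-.619,X[:,1]-.302)<.045)]
print(np.histogram(b[:,2],8));print(cv2.minAreaRect((b[:,:2]*1000).astype(np.float32)))
```

```text
t43.5 [0.6206 0.3022 0.1335] xang 98.0 w 0.0157 [-0.4 -0.1  6.4] q6 0.25
[-0.06  0.04 -0.08]
(array([ 151,  169,  337, 3106, 3940,  174,  187,  201]), array([0.16000786, 0.16200539, 0.16400293, 0.16600046, 0.16799799,
       0.16999552, 0.17199305, 0.17399058, 0.17598811]))
((622.8439331054688, 305.078125), (40.91111755371094, 75.45462036132812), 25.432504653930664)
```

Request:
step_arm --steps '[{"x":0.0,"y":0.0,"z":-0.15,"roll":0.0},{"x":0.0,"y":0.0,"z":-0.12,"roll":0.0},{"x":0.0,"y":0.0,"z":0.0,"roll":0.0},{"x":0.0,"y":0.0,"z":0.0,"roll":0.0}]'

```text
time_s: 43.93
tool_pos: [0.6204, 0.302, 0.141]
orientation: [0.656, 0.755, 0.0, 0.0]
contact_force: [1.0, 1.6, 2.4]
width: 0.0158
grip_force: 86.8
```

Request:
step_arm --steps '[{"x":0.0,"y":0.0,"z":0.0,"roll":0.0},{"x":0.0,"y":0.0,"z":0.0,"roll":0.0},{"x":0.0,"y":0.0,"z":0.0,"roll":0.0},{"x":0.0,"y":0.0,"z":0.0,"roll":0.0},{"x":0.0,"y":0.0,"z":-0.5,"roll":0.0},{"x":0.0,"y":0.0,"z":-1.0,"roll":0.0},{"x":0.0,"y":0.0,"z":-1.0,"roll":0.0},{"x":0.0,"y":0.0,"z":-0.5,"roll":0.0}]' --hand 50

```text
time_s: 44.6
tool_pos: [0.621, 0.3022, 0.2344]
orientation: [0.656, 0.755, 0.002, 0.001]
contact_force: [-0.1, -0.2, 0.4]
width: 0.05
grip_force: 0.0
```

Run:
```python
from h import *
st()
d=snap('wrist','w15.png');X=cloud(d).reshape(-1,3)
b=X[(X[:,2]>.172)&(X[:,2]<.184)&(np.hypot(X[:,0]-.619,X[:,1]-.302)<.06)]
print(len(b),np.median(b[:,2]),cv2.minAreaRect((b[:,:2]*1000).astype(np.float32)))
print('plane',np.linalg.lstsq(np.c_[b[:,:2]-b[:,:2].mean(0),np.ones(len(b))],b[:,2],rcond=None)[0])
d=snap('scene');X=cloud(d).reshape(-1,3);print(blocks(d,.02,80))
b=X[(X[:,2]>.172)&(X[:,2]<.184)&(np.hypot(X[:,0]-.619,X[:,1]-.302)<.06)]
print(len(b),np.median(b[:,2]),cv2.minAreaRect((b[:,:2]*1000).astype(np.float32)))
```

```text
t44.6 [0.621  0.3022 0.2344] xang 98.0 w 0.0500 [-0.1 -0.2  0.4] q6 0.25
2929 0.17607328180688425 ((621.1158447265625, 304.6725769042969), (17.916446685791016, 74.23609161376953), 7.309344291687012)
plane [ 0.00056304 -0.00117665  0.17596151]
[]
97 0.17772931611537768 ((619.7959594726562, 302.9659423828125), (17.808330535888672, 81.124755859375), 7.657509803771973)
```

```bash
python3 -c "
from rig import workorder
print(workorder.close_job())"
```

```text
the job is handed in; nothing more can be done
None
```

The job is handed in: all five bait blocks are in the left canister, which was the one with room. Its lid is back on and locked, with bar height, level and angle matching the start. The right canister, jar, bottle and can were not touched; the hand-in gave no verdict.

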